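Break down the setup stack on the machinist's bench

ROBOT

A 6-joint arm with a two-finger parallel gripper is mounted at the origin on the work surface. World frame = base frame: x ahead of the robot, y to its left, z up, the work surface at z = 0. Lengths are in mm, angles in rad, forces in N, time in s.
With the tool pointing down it reaches from about 275 to 750 mm from the base axis. Payload 10.2 kg.
Tool frame: the origin (TCP) lies at the very end of the fingers, on their centre line; the grasp point (between the pads) lies 19 mm behind it; x points along the fingers, y is the direction in which the jaws open and shut, and the axes are right-handed (so a half turn about x gives the same grasp; the last joint's range is limited). The gripper opens to 85 mm and grips with 20 to 120 N. Pads are 22 mm wide; open, the fingers measure 114 mm over their backs; the gripper's body (76 mm by 85 mm) begins 54 mm behind the grasp point. The pads swing forward as they close: fully open they stand 13 mm farther back than shut.
Start: joints at [-0.223, 0.313, 1.498, -0, 1.331, -0.223], TCP at [525.006, -0.013, 231.294] pointing down, gripper open.
Joint ranges: [-2.94, 2.94], [-0.97, 2.17], [0.19, 2.56], [-1.23, 4.37], [0.02, 3.11], [-2.88, 2.88]. Speed limits (rad/s): [2.39, 2.39, 3.01, 3.14, 3.14, 3.14].

INTERFACE

Orientations are given as a unit quaternion [w, x, y, z].
In Python, from rig import ctrl, viewer, finish_job gives the robot as it stands.
- The arm moves only by the tool carry_out, never from a script. Its argument "targets" is a list of rows, each an object of numbers: "x", "y", "z": the shift along the world's x, y, z in m; "ax", "ay", "az": the turn, a rotation vector about the world's x, y, z in rad; "hand": the opening, from -1 (shut) to 1 (fully open). A call has 1 to 5 rows; each row is the pose to reach, as a shift and turn from the pose commanded when the call began; what a row does not reach only later rows make up. A row lasts 1/8 s, in which the tool goes at most 62.5 mm and 10.7 degrees, less where a joint would pass 70% of its speed; a pose out of reach is approached as far as the arm can. A call with a gripper value outside its range is refused whole. The fingers move at their own pace and stop on an object; "grip_force" is the grip in N (left out, the last holds). Time passes only in rows, so rows that repeat a pose let the fingers close. It gives the time, the measured TCP pose, the force and the opening at its end, in the units of the state.
- ctrl.sense(): the state, without advancing time (a new reading comes with each control period).
- viewer.capture(name): name is "scene" or "side" or "wrist"; returns the picture (420x560x3 uint8, blue, green, red); there is no depth.
- viewer.camera_info(name): a dict with "fx", "fy", "cx", "cy" (pixels), "R" (3x3) and "t" (3): a world point X has camera coordinates R X + t. Camera axes: x right, y down, z forward; pixel columns grow to the right and rows downward; lengths in mm; the calibration is good to about 2 mm. A picture is of the moment at which its call begins: read the wrist's pose just before it. camera_info takes no time and is no camera call; for the wrist camera it gives the pose at the moment of the call.
- finish_job(): hands the job in, once; it reports no verdict.
The state is a dict: "time_s": time; "joints": joint angles; "dq": joint speeds; "tau": joint torques, N m; "eef_pos": TCP position; "ee_rot": TCP orientation; "force": force on the tool from outside, world axes, zero at the start; "wrist_torque": the same for the moment, N m; "grip_width": opening from 0.0 (shut) to 1.0 (fully open).
Only numpy, scipy, OpenCV 4.12 (cv2) and the standard library are available. Lean on these libraries where they do the work, as an engineer would, in place of code of your own. Each camera call takes 0.05 s, during which the arm holds its last target. There are 200 camera calls.

TASK

Take the stack on the bench apart and put each piece in its own place: the ring down over the thin pin (round foot), the hexagon nut down over the thick stub (square foot), the aluminium block flat on the rubber parking board between its two lips and squarely in the middle, and the wooden chock on the plywood rack, lengthwise right up against the last round bar and centred on it, so that the row of bars stays against its stop and cannot roll apart. Leave the empty black plastic tray where it is, and let go of everything at the end.

Things in the scene. Friction and masses are not known exactly. Their poses are not given: they have to be found in the camera images.
- ring_mid (a point): Bright steel spacer ring, 36 mm outside diameter, 22 mm bore, 14 mm high, on top of the stack at the start. The point is its centre, half-way up (7 mm above its underside); z is its axis.
- nut_mid (a point): Large dark steel hexagon nut, 46 mm across flats, 24 mm high, with a plain through hole about 30 mm across flats (also hexagonal); second from the top, under the ring. The point is its centre, half-way up (12 mm above its underside). Its x axis points square to one flat; the flats repeat every 60 degrees.
- chock_mid (a point): Pale hardwood chock, 68 mm long (x), 28 mm high, 48 mm wide at its foot and 34 mm at its flat top: both long sides slope alike, both ends are upright. Third from the top, its length along the block's length within 0.1 rad at the start. The point is its centre, half-way up (14 mm above its underside).
- block_mid (a point): Aluminium setup block, 120 (x) x 60 (y) x 22 mm high, four dark dots on top, at the bottom of the stack and flat on the bench. The point is its centre, half-way up (11 mm above its underside).
- pin: The ring's place: a fixed grey ROUND foot, 74 mm across and 10 mm thick, with a THIN upright steel pin, 8 mm in diameter, whose tapered tip is 42 mm above the bench. Origin: centre of the underside, on the bench.
- stub: The nut's place: a fixed grey SQUARE foot, 80 x 80 mm and 10 mm thick, with a THICK upright steel stub, 15 mm in diameter, whose tapered tip is 32 mm above the bench. Origin: centre of the underside, on the bench.
- board: The block's place: a fixed black rubber-topped parking board, 176 (x) x 100 (y) mm, top face 8 mm above the bench, with a grey lip across each short end (lips 14 mm above the bench, 144 mm apart inside, long sides open). Origin: centre of the underside; the block's length goes along x, between the lips.
- rack: The chock's place: a fixed plywood rack board, 180 (x) x 120 (y) mm, top face 8 mm above the bench, with an upright dark steel stop (30 mm above the bench) across its -x end. Three loose steel bars, each 30 mm in diameter and 80 mm long, lie side by side against the stop, their length along y and centred on y = 0. The +x end is open and has no stop: there the chock goes, its length along y. Origin: centre of the underside.
- bar_end_center (a point): The last of the three steel bars, the one farthest from the stop; it lies loose and rolls if pushed. The point is its centre, 15 mm above the rack's top face. With the chock's sloping side just touching this bar, the chock's centre is 36 mm from this point along the rack's x.
- case: Bystander: a small open black plastic tray with one divider, 110 x 80 x 22 mm high, empty, 0.5 kg, loose on the bench among the work. Origin: centre of the underside. To be left where it is.
There are look-alikes about, which are no part of the job. Several things look just like the part that bears block_mid: the one meant starts nearest to the robot's base. There is more than one size of the part that bears chock_mid; the job needs the larger.

How it is judged:
By the outcome, as a careful person would: the job done as asked, in the order asked, and still so for the second after the job is handed in, with the robot touching nothing.
It also fails if it takes over 120 s, if anything falls off the work surface, if the arm or the gripper's body presses on something with over 40 N, if the wrist force passes 120 N, or if a joint passes its speed limit or range.

## Working session

There is one attempt and no reset: what is moved stays moved. The work goes in short steps, Python scripts to look and compute and a tool call to move; the robot and the scene stay as the last step left them, time stands still between calls to the robot, and variables do not carry over. Pictures are saved under pics/ and viewed, about 12 in all and at most 16, crops included, and the job is handed in when it is done.

Besides the shell and the picture viewer there is one more tool, called after "Call:" as name([rows], argument=value, ...), one row to a line, values as JSON. carry_out: Moves the arm, as the interface text tells. Its arguments: {"type":"object","properties":{"targets":{"type":"array"},"grip_force":{"type":"number"}},"required":["targets"]}

```bash
ls; mkdir -p pics
cat > h.py <<'E'
import numpy as np, cv2
from rig import ctrl, viewer, finish_job
def snap(cam,name):
    info=viewer.camera_info(cam); im=viewer.capture(cam); cv2.imwrite(f'pics/{name}.png',im)
    np.savez(f'pics/{name}.npz',**{k:np.array(info[k]) for k in ('fx','fy','cx','cy','R','t')})
    return im,info
def load(name): return cv2.imread(f'pics/{name}.png'), dict(np.load(f'pics/{name}.npz'))
def ray(i,u,v):
    R=np.array(i['R']);t=np.array(i['t']); c=-R.T@t
    d=R.T@np.array([(u-i['cx'])/i['fx'],(v-i['cy'])/i['fy'],1.]); return c,d
def onz(i,u,v,z):
    c,d=ray(i,u,v); return (c+d*(z-c[2])/d[2])
def proj(i,X):
    p=np.array(i['R'])@np.array(X,float)+np.array(i['t']); return np.array([i['fx']*p[0]/p[2]+i['cx'],i['fy']*p[1]/p[2]+i['cy']])
E
python3 - <<'E'
from h import *
print({k:np.round(v,3) for k,v in ctrl.sense().items()})
for c in('scene','side','wrist'):
    im,i=snap(c,c+'0'); print(c,np.round(-np.array(i['R']).T@np.array(i['t'])),i['fx'])
a=np.hstack([load('scene0')[0],load('side0')[0]])
E
```

```text
pics
{'time_s': np.float64(0.0), 'joints': array([-0.223,  0.313,  1.498, -0.   ,  1.331, -0.223]), 'dq': array([ 0.001, -0.001, -0.001,  0.   , -0.001, -0.001]), 'tau': array([-1.0000e-03, -4.1226e+01, -2.5974e+01, -0.0000e+00,  4.0000e-03,
       -0.0000e+00]), 'eef_pos': array([5.24749e+02, 3.20000e-02, 2.30717e+02]), 'ee_rot': array([ 0.5,  0.5,  0.5, -0.5]), 'force': array([-0.13 ,  0.576,  0.685]), 'wrist_torque': array([ 0.009, -0.014, -0.017]), 'grip_width': np.float64(0.995)}
scene [1479. -130. 1262.] 464.8223692257741
side [ 409. -920.  917.] 416.1242791970844
wrist [525.  71. 374.] 319.9073945316111
```

View pics/scene0.png

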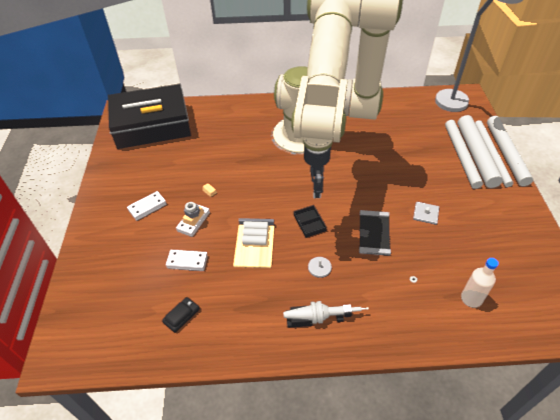

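View pics/side0.png

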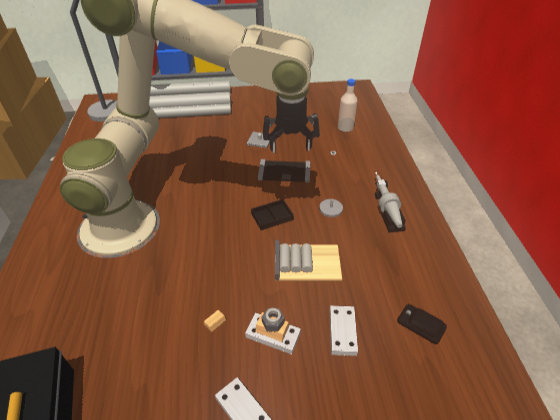

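Scene view: the stack is at (193,219), loose blocks at (147,205) and (187,260), a small chock at (209,189), and the rack at (255,243). The tray is at (310,221), round foot (320,267), board (375,232) and square foot (427,212). Next I'll get rough positions and one enlarged crop.

Run:
```python
from h import *
im,i=load('scene0'); jm,j=load('side0')
for n,u,v,z in [('stackblk',193,219,22),('blkA',147,205,22),('blkB',187,260,22),('smallchock',209,189,20),('ring',190,208,88),('rack',255,243,8),('tray',310,221,10),('pin',320,267,10),('board',375,232,8),('stub',427,212,10)]:
    p=onz(i,u,v,z); print(n,np.round(p[:2]),round(np.hypot(p[0],p[1])))
for n,u,v,z in [('stackblk',273,332,22),('blkB',343,330,22),('ring',273,316,88),('pin',331,208,10),('board',284,171,8),('stub',258,140,10),('tray',272,214,10)]:
    print('side',n,np.round(onz(j,u,v,z)[:2]))
a=cv2.resize(im[165:285,120:280],None,fx=3.5,fy=3.5,interpolation=cv2.INTER_CUBIC)[:420]
b=cv2.resize(jm[230:370,195:375],None,fx=3,fy=3,interpolation=cv2.INTER_CUBIC)[:420]
m=np.hstack([a,b]); s=800/m.shape[1]; cv2.imwrite('pics/crop1.png',cv2.resize(m,None,fx=s,fy=s))
```

```text
stackblk [ 444. -406.] 602
blkA [ 368. -574.] 682
blkB [ 614. -414.] 740
smallchock [ 304. -358.] 470
ring [ 450. -405.] 606
rack [ 551. -195.] 584
tray [471.  -3.] 471
pin [662.  11.] 662
board [533. 213.] 573
stub [459. 410.] 615
side stackblk [ 438. -415.]
side blkB [ 604. -426.]
side ring [ 439. -412.]
side pin [657.   1.]
side board [530. 202.]
side stub [451. 395.]
side tray [470.  -6.]
```

View pics/crop1.png

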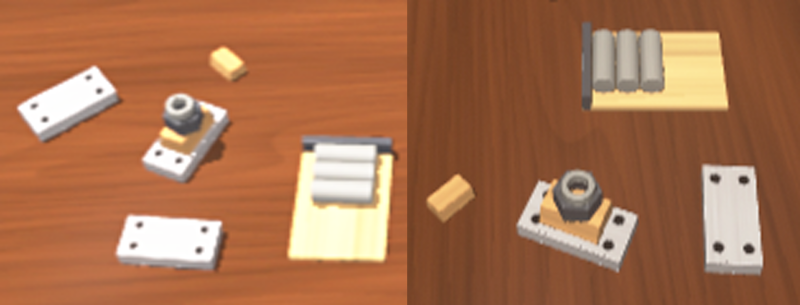

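Loose blocks lie 682 mm (147,205) and 740 mm (187,260) from the base. The one under the stack at (193,219) is 602 mm away, so it is nearest and is the one meant. The chock at (209,189) is the small one. The large chock is in the stack under the nut, and the crop confirms this.

Run:
```python
from h import *
im,i=load('wrist0'); print(np.round(i['R'],3)); print(onz(i,280,210,0),onz(i,0,0,0),onz(i,559,419,0), i['cx'],i['cy'], proj(i,[525,0,231]))
```

```text
[[ 1.     0.002 -0.002]
 [ 0.002 -0.96   0.281]
 [-0.001 -0.281 -0.96 ]]
[525.19021851 -35.42894418   0.        ] [238.90230426 186.87974622   0.        ] [ 944.14391222 -360.36634071    0.        ] 279.470130236387 212.4130008612403 [279.65325364 269.54773807]
```

Call:
carry_out([
  {"x": -0.02, "y": -0.05, "z": 0.01},
  {"x": -0.035, "y": -0.1, "z": 0.03},
  {"x": -0.05, "y": -0.15, "z": 0.05},
  {"x": -0.06, "y": -0.2, "z": 0.06},
  {"x": -0.065, "y": -0.25, "z": 0.07},
])

```text
invalid input at $.targets[0]: expected keys x, y, z, ax, ay, az, hand
```

Call:
carry_out([
  {"x": -0.005, "y": -0.05},
  {"x": -0.01, "y": -0.1},
  {"x": -0.02, "y": -0.16},
  {"x": -0.02, "y": -0.2},
  {"x": -0.02, "y": -0.2},
])

```text
invalid input at $.targets[0]: expected keys x, y, z, ax, ay, az, hand
```

Run:
```python
from h import *
print(ctrl.sense()['eef_pos'],ctrl.sense()['ee_rot'],ctrl.sense()['joints'])
snap('wrist','w1')
```

```text
[5.24810467e+02 2.01689793e-02 2.30882227e+02] [ 0.49972619  0.49980944  0.50028343 -0.50018071] [-2.23408277e-01  3.13299325e-01  1.49825100e+00 -2.50948862e-05
  1.33098897e+00 -2.23421770e-01]
```

View pics/w1.png

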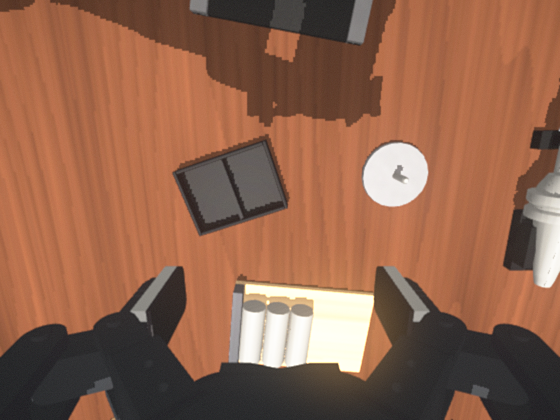

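Wrist view from the start pose: round foot at (395,174), tray (232,186), rack with its stop on the left at (305,325), which is −x. The rows need all keys, so I'll resend the move.

Call:
carry_out([
  {"x": -0.02, "y": -0.05, "z": 0.01, "ax": 0, "ay": 0, "az": 0, "hand": 1},
  {"x": -0.035, "y": -0.1, "z": 0.03, "ax": 0, "ay": 0, "az": 0, "hand": 1},
  {"x": -0.05, "y": -0.15, "z": 0.05, "ax": 0, "ay": 0, "az": 0, "hand": 1},
  {"x": -0.06, "y": -0.2, "z": 0.06, "ax": 0, "ay": 0, "az": 0, "hand": 1},
  {"x": -0.065, "y": -0.25, "z": 0.07, "ax": 0, "ay": 0, "az": 0, "hand": 1},
])

```text
time_s: 0.82
eef_pos: [459.3, -251.6, 301.8]
ee_rot: [0.5, 0.5, 0.5, -0.5]
force: [1.2, 0.3, -0.1]
grip_width: 0.999
```

Call:
carry_out([
  {"x": -0.005, "y": -0.05, "z": 0, "ax": 0, "ay": 0, "az": 0, "hand": 1},
  {"x": -0.02, "y": -0.1, "z": 0, "ax": 0, "ay": 0, "az": 0, "hand": 1},
  {"x": -0.02, "y": -0.12, "z": 0, "ax": 0, "ay": 0, "az": 0, "hand": 1},
  {"x": -0.02, "y": -0.12, "z": 0, "ax": 0, "ay": 0, "az": 0, "hand": 1},
  {"x": -0.02, "y": -0.12, "z": 0, "ax": 0, "ay": 0, "az": 0, "hand": 1},
])

```text
time_s: 1.45
eef_pos: [440.3, -369.1, 301.3]
ee_rot: [0.5, 0.5, 0.5, -0.5]
force: [0.8, -0.1, 0.9]
grip_width: 0.998
```

Run:
```python
from h import *
s=ctrl.sense();print(s['time_s'],s['eef_pos'],s['ee_rot'],s['joints'])
snap('wrist','w2')
```

```text
1.45 [ 440.25718961 -369.06279765  301.31466594] [ 0.50010868  0.49987358  0.5003014  -0.49971614] [-9.01592705e-01  3.89074780e-01  1.21140977e+00  1.89514014e-04
  1.54140470e+00 -9.02418670e-01]
```

View pics/w2.png

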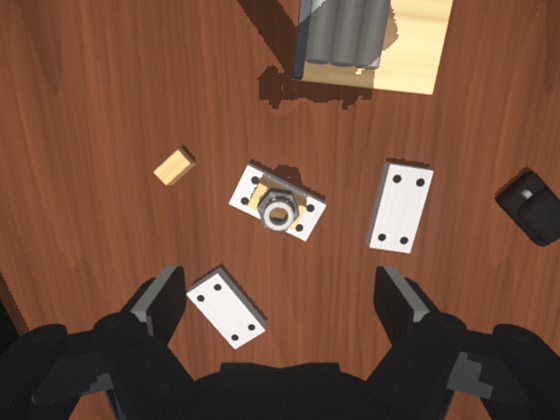

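Wrist view: stack at (279,208), with the ring at about (279,212) on the dark nut. The block's dots are at about (255,181), (315,208) and (299,228). Measuring those now.

Run:
```python
from h import *
im,i=load('w2')
c=im[150:260,220:340]; cv2.imwrite('pics/c2.png',cv2.resize(c,None,fx=5,fy=5,interpolation=cv2.INTER_CUBIC))
w=im[:,:,:].min(2)>150
n,l,s,ce=cv2.connectedComponentsWithStats(w[150:260,220:340].astype(np.uint8))
for k in range(1,n):
    if s[k,4]>8: print(s[k],ce[k]+[220,150])
```

```text
[  9  15  37  54 947] [247.81626188 191.6969377 ]
[  44   46   62   45 1150] [296.83652174 217.73043478]
```

View pics/c2.png

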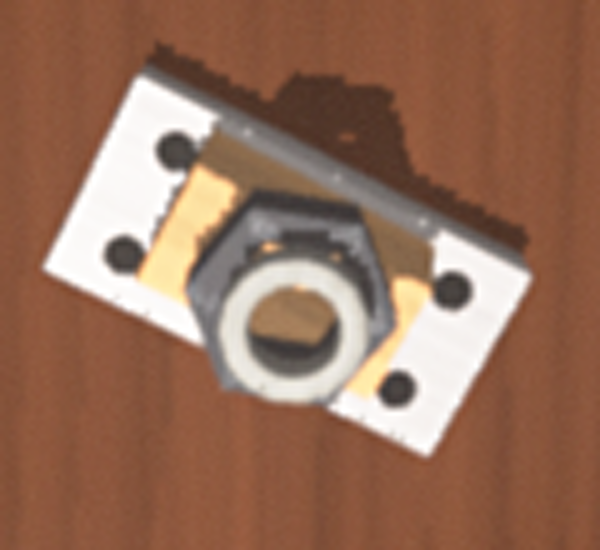

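Run:
```python
from h import *
im,i=load('w2')
P=lambda u,v,z: onz(i,220+(u+.5)/5-.5,150+(v+.5)/5-.5,z)[:2]
print('ring',P(294,331,88))
d=np.array([P(*q,22) for q in[(176,150),(124,255),(453,290),(397,389)]]); print('blk',d.mean(0)); v=d[2]+d[3]-d[0]-d[1]; print('ang',np.arctan2(v[1],v[0]))
c=np.array([P(*q,22) for q in[(145,75),(43,268),(530,278),(430,458)]]); print('blkc',c.mean(0)); v=c[2]+c[3]-c[0]-c[1]; print('ang',np.arctan2(v[1],v[0]),np.linalg.norm(v)/2, np.linalg.norm(c[0]-c[1]))
n=np.array([P(*q,74) for q in[(250,192),(360,206),(398,308),(330,400),(225,390),(188,285)]])
print('nut',n.round(1),(n[[0,1,2]]+n[[3,4,5]]).mean(0)/2); 
for k in range(3): print(np.linalg.norm(n[k]-n[k+3]), np.arctan2(*(n[k]-n[k+3])[::-1]))
k=np.array([P(*q,50) for q in[(198,165),(140,278),(425,285),(365,396)]]); print('chock ends pts',k)
# pin foot from w1
im,i=load('w1'); h=cv2.cvtColor(im,cv2.COLOR_BGR2HSV)
m=((h[...,1]<40)&(h[...,2]>150)).astype(np.uint8)[130:220,350:440]
cs=max(cv2.findContours(m,0,2)[0],key=cv2.contourArea); e=cv2.fitEllipse(cs); print(e); u=np.array(e[0])+[350,130]
print('pin',onz(i,*u,10))
```

```text
ring [ 439.06875903 -406.55826554]
blk [ 437.43490728 -409.91627651]
ang -0.4734761803201364
blkc [ 437.60379657 -410.12894383]
ang -0.4820999988073063 119.00606095460336 60.18105430056659
nut [[ 428.6 -376.6]
 [ 454.6 -379.9]
 [ 464.1 -405. ]
 [ 447.9 -428.5]
 [ 422.2 -426. ]
 [ 413.6 -399.3]] [ 438.4734699 -402.528977 ]
55.391795458179175 1.9263973326596977
56.36102526269716 0.9575835419043366
50.8290838687468 -0.1107212461410196
chock ends pts [[ 414.86248775 -374.79572999]
 [ 399.60414321 -404.09346312]
 [ 472.39608079 -405.7587741 ]
 [ 457.48054376 -435.80869936]]
((44.86195755004883, 44.06712341308594), (60.11262512207031, 66.68846130371094), 49.62984848022461)
pin [656.65501636  10.41437312  10.        ]
```

Call:
carry_out([
  {"x": -0.001, "y": -0.037, "z": -0.04, "ax": 0, "ay": 0, "az": 0, "hand": 0.5},
  {"x": -0.001, "y": -0.037, "z": -0.1, "ax": 0, "ay": 0, "az": 0, "hand": 0.5},
  {"x": -0.001, "y": -0.037, "z": -0.16, "ax": 0, "ay": 0, "az": 0, "hand": 0.5},
  {"x": -0.001, "y": -0.037, "z": -0.2, "ax": 0, "ay": 0, "az": 0, "hand": 0.5},
  {"x": -0.001, "y": -0.037, "z": -0.205, "ax": 0, "ay": 0, "az": 0, "hand": 0.5},
], grip_force=30)

```text
time_s: 2.12
eef_pos: [438.7, -405.2, 94.4]
ee_rot: [0.499, 0.5, 0.502, -0.499]
force: [-0.2, 0.9, 1.0]
grip_width: 0.752
```

Run:
```python
from h import *
s=ctrl.sense();print(s['time_s'],s['eef_pos'],s['grip_width'])
a,_=snap('wrist','w3'); b,_=snap('side','s3')
b=cv2.resize(b[250:370,210:340],None,fx=3.5,fy=3.5)
cv2.imwrite('pics/m3.png',np.hstack([cv2.resize(a[60:],None,fx=.6,fy=.6)[:216], np.zeros((216,4,3),np.uint8)]) if 0 else np.hstack([cv2.resize(a,(455,341)),cv2.resize(b,(341,341))]))
```

```text
2.125 [ 438.69247747 -405.19312964   94.4097252 ] 0.7523884482512059
```

View pics/m3.png

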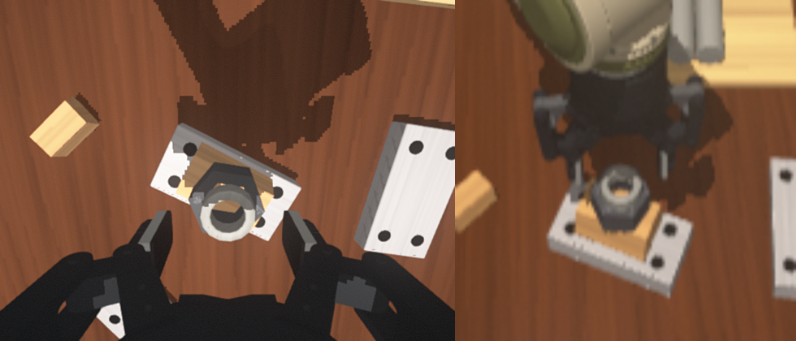

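The ring is centred between the fingers in the left picture at (225,212). Going down and closing.

Call:
carry_out([
  {"x": 0, "y": -0.001, "z": -0.018, "ax": 0, "ay": 0, "az": 0, "hand": 0.5},
  {"x": 0, "y": -0.001, "z": -0.019, "ax": 0, "ay": 0, "az": 0, "hand": 0.2},
  {"x": 0, "y": -0.001, "z": -0.019, "ax": 0, "ay": 0, "az": 0, "hand": -1},
  {"x": 0, "y": -0.001, "z": -0.019, "ax": 0, "ay": 0, "az": 0, "hand": -1},
  {"x": 0, "y": -0.001, "z": -0.019, "ax": 0, "ay": 0, "az": 0, "hand": -1},
], grip_force=30)

```text
time_s: 2.85
eef_pos: [439.2, -408.3, 77.9]
ee_rot: [0.5, 0.5, 0.5, -0.5]
force: [-1.0, 0.2, 3.4]
grip_width: 0.402
```

Call:
carry_out([
  {"x": 0, "y": 0, "z": 0, "ax": 0, "ay": 0, "az": 0, "hand": -1},
  {"x": 0, "y": 0, "z": 0, "ax": 0, "ay": 0, "az": 0, "hand": -1},
  {"x": 0, "y": 0, "z": 0, "ax": 0, "ay": 0, "az": 0, "hand": -1},
  {"x": 0, "y": 0, "z": 0.005, "ax": 0, "ay": 0, "az": 0, "hand": -1},
  {"x": 0, "y": 0, "z": 0.03, "ax": 0, "ay": 0, "az": 0, "hand": -1},
])

```text
time_s: 3.48
eef_pos: [438.4, -407.2, 106.1]
ee_rot: [0.499, 0.5, 0.501, -0.5]
force: [-0.1, -0.1, -0.6]
grip_width: 0.405
```

Run:
```python
from h import *
s=ctrl.sense();print(s['time_s'],s['eef_pos'],s['grip_width'])
a,_=snap('wrist','w4'); b,_=snap('side','s4')
b=cv2.resize(b[250:370,210:340],None,fx=3.5,fy=3.5)
cv2.imwrite('pics/m4.png',np.hstack([cv2.resize(a,(455,341)),cv2.resize(b,(341,341))]))
```

```text
3.475 [ 438.37459267 -407.18701951  106.09138543] 0.4050965779067346
```

View pics/m4.png

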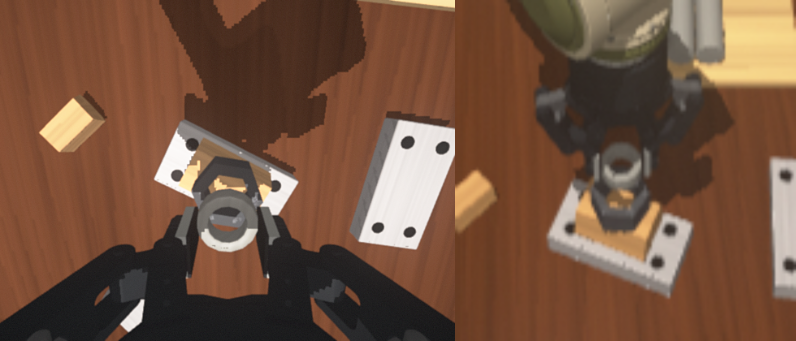

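The ring is held by its lower part at width 0.405, and the rest of the stack is undisturbed. Carrying it to above the pin and looking from there.

Call:
carry_out([
  {"x": 0, "y": 0, "z": 0.06, "ax": 0, "ay": 0, "az": 0, "hand": -1},
  {"x": 0.025, "y": 0.05, "z": 0.08, "ax": 0, "ay": 0, "az": 0, "hand": -1},
  {"x": 0.05, "y": 0.1, "z": 0.094, "ax": 0, "ay": 0, "az": 0, "hand": -1},
  {"x": 0.075, "y": 0.15, "z": 0.094, "ax": 0, "ay": 0, "az": 0, "hand": -1},
  {"x": 0.1, "y": 0.2, "z": 0.094, "ax": 0, "ay": 0, "az": 0, "hand": -1},
])

```text
time_s: 4.2
eef_pos: [539.4, -206.3, 200.4]
ee_rot: [0.5, 0.5, 0.5, -0.5]
force: [0.9, -0.2, 0.0]
grip_width: 0.401
```

Call:
carry_out([
  {"x": 0.025, "y": 0.05, "z": 0, "ax": 0, "ay": 0, "az": 0, "hand": -1},
  {"x": 0.05, "y": 0.1, "z": 0, "ax": 0, "ay": 0, "az": 0, "hand": -1},
  {"x": 0.075, "y": 0.15, "z": 0, "ax": 0, "ay": 0, "az": 0, "hand": -1},
  {"x": 0.1, "y": 0.2, "z": 0, "ax": 0, "ay": 0, "az": 0, "hand": -1},
  {"x": 0.119, "y": 0.248, "z": 0, "ax": 0, "ay": 0, "az": 0, "hand": -1},
])

```text
time_s: 4.82
eef_pos: [658.4, 41.8, 199.9]
ee_rot: [0.5, 0.5, 0.5, -0.5]
force: [0.6, -0.5, -0.3]
grip_width: 0.407
```

Call:
carry_out([
  {"x": 0, "y": 0, "z": 0, "ax": 0, "ay": 0, "az": 0, "hand": -1},
  {"x": 0, "y": 0, "z": 0, "ax": 0, "ay": 0, "az": 0, "hand": -1},
])

```text
time_s: 5.08
eef_pos: [657.7, 39.6, 200.3]
ee_rot: [-0.5, -0.5, -0.5, 0.5]
force: [-0.1, -0.1, -0.4]
grip_width: 0.405
```

Run:
```python
from h import *
s=ctrl.sense();print(s['time_s'],s['eef_pos'],s['grip_width'],s['joints'])
a,i=snap('wrist','w5')
print('expect',proj(i,[657,10,10]),proj(i,[657,10,42]))
u,v=proj(i,[657,10,25]).astype(int); u0,v0=max(u-100,0),max(v-100,0)
c=a[v0:v0+190,u0:u0+200]; print(u0,v0); cv2.imwrite('pics/c5.png',cv2.resize(c,None,fx=3,fy=3))
```

```text
5.075 [657.71488156  39.58479532 200.28906859] 0.4049518261434991 [-1.17190493e-01  6.38953586e-01  1.08200126e+00 -3.37012593e-04
  1.42204065e+00 -1.17127231e-01]
expect [279.0241731  214.93038499] [278.91236471 224.25759316]
178 119
```

View pics/c5.png

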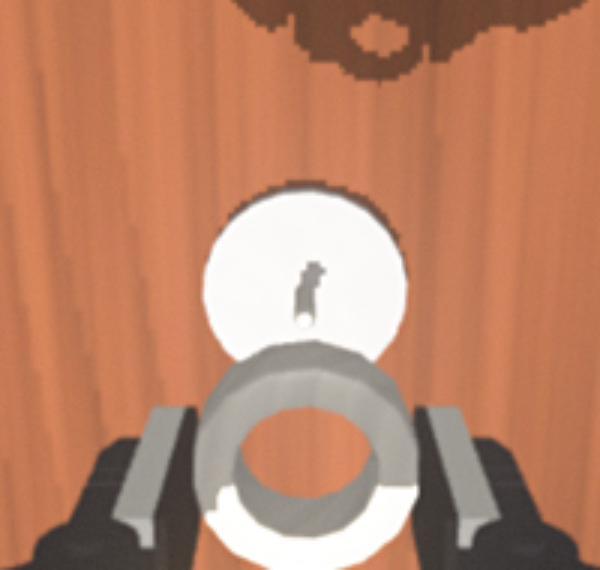

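The pin tip is at pixel (279,225), which gives pin ≈ (657, 9.6). The ring is centred between the pads. Lowering it.

Call:
carry_out([
  {"x": -0.001, "y": -0.031, "z": -0.03, "ax": 0, "ay": 0, "az": 0, "hand": -1},
  {"x": -0.001, "y": -0.031, "z": -0.09, "ax": 0, "ay": 0, "az": 0, "hand": -1},
  {"x": -0.001, "y": -0.031, "z": -0.135, "ax": 0, "ay": 0, "az": 0, "hand": -1},
  {"x": -0.001, "y": -0.031, "z": -0.145, "ax": 0, "ay": 0, "az": 0, "hand": -1},
  {"x": -0.001, "y": -0.031, "z": -0.155, "ax": 0, "ay": 0, "az": 0, "hand": -1},
])

```text
time_s: 5.75
eef_pos: [657.9, 8.2, 47.7]
ee_rot: [0.501, 0.501, 0.499, -0.5]
force: [-0.2, -0.4, -0.8]
grip_width: 0.398
```

Call:
carry_out([
  {"x": 0, "y": 0, "z": -0.015, "ax": 0, "ay": 0, "az": 0, "hand": -1},
  {"x": 0, "y": 0, "z": -0.028, "ax": 0, "ay": 0, "az": 0, "hand": -1},
  {"x": 0, "y": 0, "z": -0.032, "ax": 0, "ay": 0, "az": 0, "hand": -1},
  {"x": 0, "y": 0, "z": -0.032, "ax": 0, "ay": 0, "az": 0, "hand": -1},
])

```text
time_s: 6.25
eef_pos: [657.2, 9.0, 14.5]
ee_rot: [0.5, 0.5, 0.5, -0.5]
force: [-0.5, 1.0, -0.6]
grip_width: 0.401
```

Call:
carry_out([
  {"x": 0, "y": 0, "z": 0, "ax": 0, "ay": 0, "az": 0, "hand": 0.2},
  {"x": 0, "y": 0, "z": 0, "ax": 0, "ay": 0, "az": 0, "hand": 0.2},
  {"x": 0, "y": 0, "z": 0, "ax": 0, "ay": 0, "az": 0, "hand": 0.3},
  {"x": 0, "y": 0, "z": 0.04, "ax": 0, "ay": 0, "az": 0, "hand": 0.3},
  {"x": 0, "y": 0, "z": 0.1, "ax": 0, "ay": 0, "az": 0, "hand": 0.3},
])

```text
time_s: 6.88
eef_pos: [656.1, 9.1, 114.0]
ee_rot: [0.499, 0.499, 0.501, -0.501]
force: [-0.9, -0.3, 0.6]
grip_width: 0.652
```

Call:
carry_out([
  {"x": 0, "y": 0.015, "z": 0.06, "ax": 0, "ay": 0, "az": 0, "hand": 0.5},
  {"x": 0, "y": 0.03, "z": 0.087, "ax": 0, "ay": 0, "az": 0, "hand": 0.5},
  {"x": 0, "y": 0.03, "z": 0.087, "ax": 0, "ay": 0, "az": 0, "hand": 0.5},
])

```text
time_s: 7.25
eef_pos: [657.7, 39.8, 203.6]
ee_rot: [0.502, 0.501, 0.499, -0.499]
force: [0.9, -0.1, -0.1]
grip_width: 0.755
```

Run:
```python
from h import *
s=ctrl.sense();print(s['time_s'],s['eef_pos'],s['grip_width'])
a,i=snap('wrist','w6'); c=a[150:290,200:360]
# stub, board, rack from scene0 & side0: crops for numeric reading
S,_=load('scene0');D,_=load('side0')
A=cv2.resize(c,(400,350))
B=cv2.resize(S[190:265,350:450],(400,300),interpolation=cv2.INTER_CUBIC)
C=cv2.resize(D[125:200,230:330],(400,300),interpolation=cv2.INTER_CUBIC)
cv2.imwrite('pics/m6.png',np.vstack([np.hstack([B,C]),np.hstack([A[:300],np.zeros((300,400,3),np.uint8)])]))
```

```text
7.25 [657.6760495   39.76982976 203.57137479] 0.7545842779560529
```

View pics/m6.png

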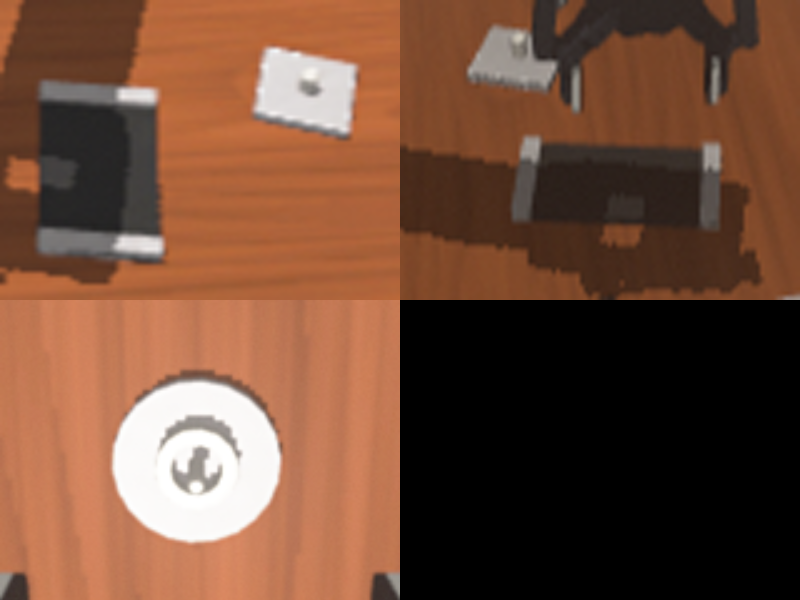

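The ring sits on the pin with the tip inside the bore (lower-left picture, (197,470)). Going back to the stack with the wrist turned toward the nut's flats.

Call:
carry_out([
  {"x": -0.024, "y": -0.048, "z": 0, "ax": 0, "ay": 0, "az": 0.05, "hand": 1},
  {"x": -0.049, "y": -0.096, "z": 0, "ax": 0, "ay": 0, "az": 0.1, "hand": 1},
  {"x": -0.073, "y": -0.144, "z": 0, "ax": 0, "ay": 0, "az": 0.15, "hand": 1},
  {"x": -0.098, "y": -0.192, "z": 0, "ax": 0, "ay": 0, "az": 0.2, "hand": 1},
  {"x": -0.122, "y": -0.24, "z": 0, "ax": 0, "ay": 0, "az": 0.25, "hand": 1},
])

```text
time_s: 7.92
eef_pos: [533.2, -202.7, 199.3]
ee_rot: [0.558, 0.433, 0.56, -0.434]
force: [0.4, 0.1, 0.8]
grip_width: 1.003
```

Call:
carry_out([
  {"x": -0.025, "y": -0.05, "z": 0, "ax": 0, "ay": 0, "az": 0.05, "hand": 1},
  {"x": -0.05, "y": -0.1, "z": 0, "ax": 0, "ay": 0, "az": 0.1, "hand": 1},
  {"x": -0.075, "y": -0.15, "z": 0, "ax": 0, "ay": 0, "az": 0.15, "hand": 1},
  {"x": -0.1, "y": -0.194, "z": 0, "ax": 0, "ay": 0, "az": 0.15, "hand": 1},
  {"x": -0.1, "y": -0.194, "z": 0, "ax": 0, "ay": 0, "az": 0.15, "hand": 1},
])

```text
time_s: 8.55
eef_pos: [432.4, -397.5, 199.0]
ee_rot: [0.587, 0.392, 0.59, -0.392]
force: [0.4, -0.0, -0.2]
grip_width: 1.002
```

Run:
```python
from h import *
snap('wrist','tmp')
s=ctrl.sense();print(s['time_s'],s['eef_pos'],s['grip_width'],s['joints'],s['ee_rot'])
a,i=snap('wrist','w7')
u,v=proj(i,[438,-406,74]).astype(int); print(u,v)
u0,v0=u-85,v-75; print(u0,v0)
cv2.imwrite('pics/c7.png',cv2.resize(a[v0:v0+140,u0:u0+170],None,fx=4,fy=4,interpolation=cv2.INTER_CUBIC))
```

```text
8.6 [ 433.55840729 -395.81263246  199.29903269] 0.9969088422737958 [-9.39348371e-01  4.75807248e-01  1.34690757e+00  1.25854144e-05
  1.32219853e+00 -1.33633471e+00] [ 0.58767676  0.39199595  0.58987753 -0.39117732]
279 216
194 141
```

View pics/c7.png

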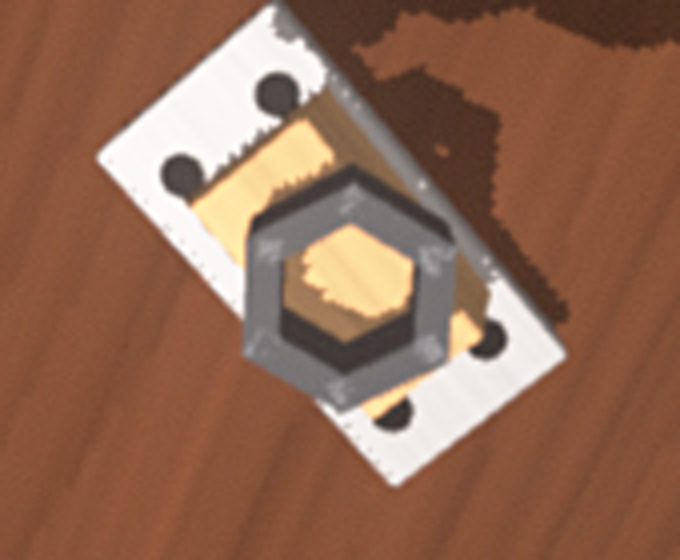

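Run:
```python
from h import *
im,i=load('w7')
P=lambda u,v,z: onz(i,194+(u+.5)/4-.5,141+(v+.5)/4-.5,z)[:2]
n=np.array([P(*q,74) for q in[(354,186),(455,245),(447,360),(338,410),(243,352),(252,235)]])
print('nut',n.mean(0))
print([(round(np.linalg.norm(n[k]-n[k+3]),1), round(np.arctan2(*(n[k]-n[k+3])[::-1])%(np.pi/3),3)) for k in range(3)])
d=np.array([P(*q,22) for q in[(278,95),(182,175),(488,340),(390,410)]]); v=d[2]+d[3]-d[0]-d[1]; print('blk',d.mean(0),np.arctan2(v[1],v[0]))
c=np.array([P(*q,50) for q in[(305,120),(193,203),(480,315),(375,417)]]);v=c[2]+c[3]-c[0]-c[1]; print('chock',c.mean(0),np.arctan2(v[1],v[0]),np.linalg.norm(v)/2,np.linalg.norm(c[0]-c[1]),np.linalg.norm(c[2]-c[3]))
```

```text
nut [ 438.17099072 -404.65596401]
[(np.float64(51.4), np.float64(0.854)), (np.float64(52.5), np.float64(0.884)), (np.float64(51.4), np.float64(0.857))]
blk [ 437.37562734 -409.9146012 ] -0.4730357299593895
chock [ 436.03376706 -404.55081343] -0.4734381246644271 65.60622413362186 32.73693446804701 36.20422671354866
```

Call:
carry_out([
  {"x": 0.003, "y": -0.01, "z": -0.05, "ax": 0, "ay": 0, "az": -0.06, "hand": 1},
  {"x": 0.003, "y": -0.01, "z": -0.1, "ax": 0, "ay": 0, "az": -0.06, "hand": 1},
  {"x": 0.003, "y": -0.01, "z": -0.135, "ax": 0, "ay": 0, "az": -0.06, "hand": 1},
  {"x": 0.003, "y": -0.01, "z": -0.148, "ax": 0, "ay": 0, "az": -0.06, "hand": 1},
  {"x": 0.003, "y": -0.01, "z": -0.148, "ax": 0, "ay": 0, "az": -0.06, "hand": 0.5},
], grip_force=40)

```text
time_s: 9.28
eef_pos: [438.4, -404.4, 53.3]
ee_rot: [0.577, 0.408, 0.578, -0.408]
force: [0.9, -0.2, -0.3]
grip_width: 0.819
```

Call:
carry_out([
  {"x": 0, "y": 0, "z": 0, "ax": 0, "ay": 0, "az": 0, "hand": 0.2},
  {"x": 0, "y": 0, "z": 0, "ax": 0, "ay": 0, "az": 0, "hand": -1},
  {"x": 0, "y": 0, "z": 0, "ax": 0, "ay": 0, "az": 0, "hand": -1},
  {"x": 0, "y": 0, "z": 0, "ax": 0, "ay": 0, "az": 0, "hand": -1},
  {"x": 0, "y": 0, "z": 0, "ax": 0, "ay": 0, "az": 0, "hand": -1},
])

```text
time_s: 9.9
eef_pos: [438.6, -405.7, 55.1]
ee_rot: [0.578, 0.408, 0.576, -0.408]
force: [-0.2, 2.0, 5.6]
grip_width: 0.53
```

Call:
carry_out([
  {"x": 0, "y": 0, "z": 0.005, "ax": 0, "ay": 0, "az": 0, "hand": -1},
  {"x": 0, "y": 0, "z": 0.03, "ax": 0, "ay": 0, "az": 0, "hand": -1},
  {"x": 0, "y": 0, "z": 0.08, "ax": 0, "ay": 0, "az": 0, "hand": -1},
  {"x": 0, "y": 0, "z": 0.13, "ax": 0, "ay": 0, "az": 0, "hand": -1},
  {"x": 0, "y": 0, "z": 0.148, "ax": 0, "ay": 0, "az": 0, "hand": -1},
])

```text
time_s: 10.52
eef_pos: [438.5, -405.6, 205.0]
ee_rot: [0.579, 0.408, 0.576, -0.409]
force: [-1.0, -1.3, -1.9]
grip_width: 0.529
```

Nut gripped at about 45 mm. Carrying it round to the stub.

Call:
carry_out([
  {"x": 0, "y": 0.055, "z": 0, "ax": 0, "ay": 0, "az": 0, "hand": -1},
  {"x": 0, "y": 0.11, "z": 0, "ax": 0, "ay": 0, "az": 0, "hand": -1},
  {"x": 0, "y": 0.165, "z": 0, "ax": 0, "ay": 0, "az": 0, "hand": -1},
  {"x": 0, "y": 0.22, "z": 0, "ax": 0, "ay": 0, "az": 0, "hand": -1},
  {"x": 0, "y": 0.275, "z": 0, "ax": 0, "ay": 0, "az": 0, "hand": -1},
])

```text
time_s: 11.15
eef_pos: [437.6, -128.3, 201.7]
ee_rot: [0.577, 0.408, 0.577, -0.408]
force: [0.5, -0.4, -1.1]
grip_width: 0.527
```

Call:
carry_out([
  {"x": 0, "y": 0.055, "z": 0, "ax": 0, "ay": 0, "az": 0, "hand": -1},
  {"x": 0, "y": 0.11, "z": 0, "ax": 0, "ay": 0, "az": 0, "hand": -1},
  {"x": 0, "y": 0.165, "z": 0, "ax": 0, "ay": 0, "az": 0, "hand": -1},
  {"x": 0, "y": 0.22, "z": 0, "ax": 0, "ay": 0, "az": 0, "hand": -1},
  {"x": 0, "y": 0.275, "z": 0, "ax": 0, "ay": 0, "az": 0, "hand": -1},
])

```text
time_s: 11.78
eef_pos: [437.7, 146.8, 201.8]
ee_rot: [0.578, 0.408, 0.577, -0.408]
force: [1.2, 0.1, -1.7]
grip_width: 0.528
```

Run:
```python
from h import *
s=ctrl.sense();print(s['time_s'],s['eef_pos'],s['grip_width'])
a,i=snap('wrist','w8b'); print(proj(i,[533,207,8]))
```

```text
11.775 [437.66018209 146.76506233 201.77680694] 0.5283616628803554
[384.13878468 164.44334054]
```

Call:
carry_out([
  {"x": 0, "y": 0.055, "z": 0, "ax": 0, "ay": 0, "az": 0, "hand": -1},
  {"x": 0, "y": 0.11, "z": 0, "ax": 0, "ay": 0, "az": 0, "hand": -1},
  {"x": 0, "y": 0.165, "z": 0, "ax": 0, "ay": 0, "az": 0, "hand": -1},
  {"x": 0.005, "y": 0.22, "z": 0, "ax": 0, "ay": 0, "az": 0, "hand": -1},
  {"x": 0.012, "y": 0.275, "z": 0, "ax": 0, "ay": 0, "az": 0, "hand": -1},
])

```text
time_s: 12.45
eef_pos: [449.8, 421.7, 201.7]
ee_rot: [0.578, 0.408, 0.577, -0.408]
force: [0.6, -0.1, -2.1]
grip_width: 0.524
```

Call:
carry_out([
  {"x": 0, "y": 0.01, "z": 0, "ax": 0, "ay": 0, "az": 0, "hand": -1},
  {"x": 0, "y": 0.01, "z": 0, "ax": 0, "ay": 0, "az": 0, "hand": -1},
  {"x": 0, "y": 0.01, "z": 0, "ax": 0, "ay": 0, "az": 0, "hand": -1},
])

```text
time_s: 12.82
eef_pos: [450.2, 428.8, 201.6]
ee_rot: [0.577, 0.408, 0.577, -0.409]
force: [0.7, 0.1, -2.5]
grip_width: 0.529
```

Run:
```python
from h import *
_,i=load('scene0');_,j=load('side0')
print(onz(i,427.4,209.4,32),onz(j,259.5,135.5,32))
s=ctrl.sense();print(s['time_s'],s['eef_pos'],s['grip_width'])
a,i=snap('wrist','w8')
print(proj(i,[455,402,32]))
b,_=load('w8b')
cv2.imwrite('pics/m8.png',np.hstack([cv2.resize(b,(400,300)),cv2.resize(a,(400,300))]))
```

```text
[465.46999597 404.75315855  32.        ] [457.49798307 391.34928762  32.        ]
12.825 [450.2236102  428.77312629 201.61257534] 0.5289631917592238
[275.26444678 218.2370897 ]
```

View pics/m8.png

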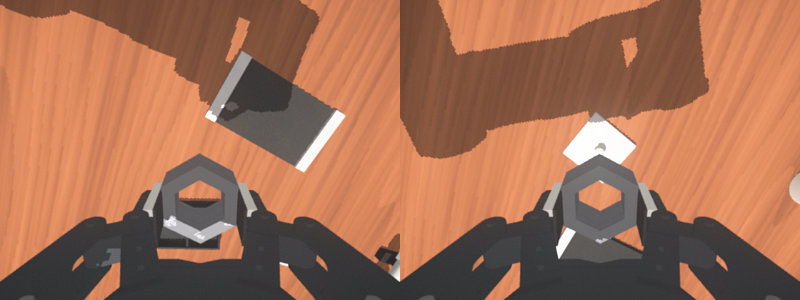

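Right picture: stub foot with left corner at about (563,152), top at (597,113), right at (636,147) and the stub at (601,149). Working that out precisely, and the board from the left picture too.

Run:
```python
from h import *
a,i=load('w8'); g=a.min(2)
m=np.zeros_like(g); m[150:230,210:340]=(g[150:230,210:340]>150)
n,l,s,ce=cv2.connectedComponentsWithStats(m); k=1+np.argmax(s[1:,4]); ys,xs=np.where(l==k); 
L=(xs.min(),ys[xs==xs.min()].mean());R=(xs.max()+.0,ys[xs==xs.max()].mean());print(L,R)
p,q=onz(i,*L,10),onz(i,*R,10); print(p,q,np.linalg.norm(p-q),(p+q)/2)
# stub: darker blob inside
sub=cv2.resize(a[190:225,262:302],None,fx=1,fy=1)
print(a[195:225,268:296].min(2))
```

```text
(np.int64(228), np.float64(213.0)) (np.float64(330.0), np.float64(204.5))
[406.43063714 383.82553062  10.        ] [507.69873947 429.88318078  10.        ] 111.2498794923394 [457.06468831 406.8543557   10.        ]
[[253 253 253 253 253 253 253 253 253 253 253 253 253 253 253 253 253 253
  253 253 253 253 253 253 253 253 253 253]
 [253 253 253 253 253 253 253 253 253 253 253 253 253 253 253 253 253 253
  253 253 253 253 253 253 253 253 253 253]
 [253 253 253 253 253 253 253 253 253 253 253 253 254 254 254 253 253 253
  253 253 253 253 253 253 253 253 253 253]
 [253 253 253 253 253 253 253 253 253 253 254 255 255 254 254 255 255 254
  253 253 253 253 253 253 253 253 253 253]
 [253 253 253 253 253 253 253 253 253 254 254 255 252 223 224 252 255 255
  255 254 253 253 253 253 253 253 253 253]
 [253 253 253 253 253 253 253 253 255 255 227 204 196 172 173 199 208 225
  251 253 254 253 253 253 253 253 253 253]
 [253 253 253 254 253 253 253 254 255 252 195 162 166 166 164 166 162 170
  209 241 254 254 253 253 253 253 253 253]
 [253 253 253 253 253 253 254 255 255 223 170 165 170 170 172 170 
[... 1925 characters left out ...]
255 255 231 175 133 106 103 106 106 112 112 112 109 109 107 107 106 123
  156 205 245 255 255 255 255 254 253 253]
 [246 215 147 107 105 104 106 110 110 110 110 110 112 109 110 108 107 104
  105 119 156 204 246 255 255 255 255 254]
 [162 131 109 103 108 108 110 111 110 110 109 111 112 111 111 113 112 108
  107 104 105 120 155 205 246 255 255 255]
 [105  99 105 108 111 107 111 111 110 109 110 111 111 109 113 112 109 111
  109 106 105 102 102 122 157 203 246 255]
 [103 106 109 109 109 110 110 109 110 110 110 111 112 109 110 110 112 111
  108 109 107 106 104 102 105 121 165 231]
 [110 106 108 110 112 110 111 109 110 109 108 109 111 111 110 110 111 110
  110 109 111 108 109 108 105 101 108 136]]
```

Call:
carry_out([
  {"x": 0.007, "y": -0.023, "z": -0.03, "ax": 0, "ay": 0, "az": 0, "hand": -1},
  {"x": 0.007, "y": -0.023, "z": -0.09, "ax": 0, "ay": 0, "az": 0, "hand": -1},
  {"x": 0.007, "y": -0.023, "z": -0.14, "ax": 0, "ay": 0, "az": 0, "hand": -1},
  {"x": 0.007, "y": -0.023, "z": -0.155, "ax": 0, "ay": 0, "az": 0, "hand": -1},
  {"x": 0.007, "y": -0.023, "z": -0.163, "ax": 0, "ay": 0, "az": 0, "hand": -1},
])

```text
time_s: 13.5
eef_pos: [457.8, 407.0, 39.3]
ee_rot: [0.578, 0.409, 0.577, -0.408]
force: [-0.1, -0.2, -1.6]
grip_width: 0.529
```

Call:
carry_out([
  {"x": 0, "y": 0, "z": -0.01, "ax": 0, "ay": 0, "az": 0, "hand": -1},
  {"x": 0, "y": 0, "z": -0.018, "ax": 0, "ay": 0, "az": 0, "hand": -1},
  {"x": 0, "y": 0, "z": -0.022, "ax": 0, "ay": 0, "az": 0, "hand": -1},
  {"x": 0, "y": 0, "z": -0.022, "ax": 0, "ay": 0, "az": 0, "hand": -1},
])

```text
time_s: 14.0
eef_pos: [457.0, 407.0, 16.3]
ee_rot: [0.577, 0.408, 0.577, -0.408]
force: [0.7, 0.5, -1.0]
grip_width: 0.528
```

Call:
carry_out([
  {"x": 0, "y": 0, "z": -0.002, "ax": 0, "ay": 0, "az": 0, "hand": 0.2},
  {"x": 0, "y": 0, "z": -0.002, "ax": 0, "ay": 0, "az": 0, "hand": 0.4},
  {"x": 0, "y": 0, "z": -0.002, "ax": 0, "ay": 0, "az": 0, "hand": 0.5},
  {"x": 0, "y": 0, "z": 0.03, "ax": 0, "ay": 0, "az": 0, "hand": 0.6},
  {"x": 0, "y": 0, "z": 0.09, "ax": 0, "ay": 0, "az": 0, "hand": 0.6},
])

```text
time_s: 14.62
eef_pos: [456.1, 406.3, 105.7]
ee_rot: [0.577, 0.407, 0.578, -0.41]
force: [0.7, 0.1, 1.1]
grip_width: 0.805
```

Call:
carry_out([
  {"x": 0, "y": 0.03, "z": 0.05, "ax": 0, "ay": 0, "az": 0, "hand": 1},
  {"x": 0, "y": 0.03, "z": 0.095, "ax": 0, "ay": 0, "az": 0, "hand": 1},
  {"x": 0, "y": 0.03, "z": 0.095, "ax": 0, "ay": 0, "az": 0, "hand": 1},
])

```text
time_s: 15.0
eef_pos: [458.0, 438.0, 205.2]
ee_rot: [0.578, 0.41, 0.577, -0.406]
force: [0.0, 0.9, -0.5]
grip_width: 1.001
```

Run:
```python
from h import *
s=ctrl.sense();print(s['time_s'],s['eef_pos'],s['grip_width'])
snap('wrist','w9')
```

```text
15.0 [457.96254504 437.95734161 205.24115726] 1.0007189548035027
```

Call:
carry_out([
  {"x": 0.02, "y": -0.05, "z": 0, "ax": 0, "ay": 0, "az": -0.07, "hand": 1},
  {"x": 0.04, "y": -0.1, "z": 0, "ax": 0, "ay": 0, "az": -0.14, "hand": 1},
  {"x": 0.06, "y": -0.15, "z": 0, "ax": 0, "ay": 0, "az": -0.21, "hand": 1},
  {"x": 0.075, "y": -0.19, "z": 0, "ax": 0, "ay": 0, "az": -0.34, "hand": 1},
  {"x": 0.075, "y": -0.195, "z": 0, "ax": 0, "ay": 0, "az": -0.34, "hand": 1},
])

```text
time_s: 15.68
eef_pos: [532.3, 239.5, 199.8]
ee_rot: [-0.499, -0.5, -0.499, 0.502]
force: [-0.5, 1.1, -0.4]
grip_width: 1.003
```

Call:
carry_out([
  {"x": 0, "y": 0, "z": 0, "ax": 0, "ay": 0, "az": 0, "hand": 1},
  {"x": 0, "y": 0, "z": 0, "ax": 0, "ay": 0, "az": 0, "hand": 1},
])

```text
time_s: 15.92
eef_pos: [531.4, 243.1, 200.9]
ee_rot: [0.5, 0.499, 0.501, -0.5]
force: [-0.2, 0.0, -0.1]
grip_width: 1.003
```

Run:
```python
from h import *
s=ctrl.sense();print(s['time_s'],s['eef_pos'],s['grip_width'])
a,i=snap('wrist','w10'); b,_=load('w9')
cv2.imwrite('pics/m10.png',np.hstack([cv2.resize(b[140:280,190:370],(300,233)),cv2.resize(a[60:],(500,321))[:233]]))
```

```text
15.925 [531.42715046 243.06013528 200.9055816 ] 1.0033273606174757
```

View pics/m10.png

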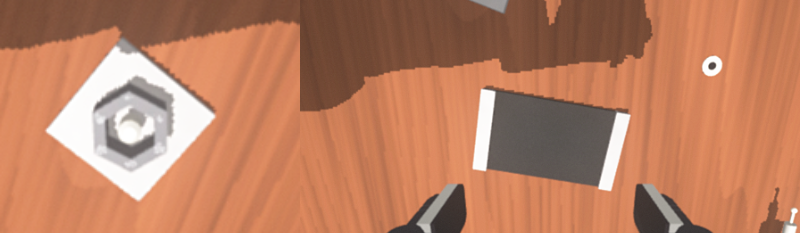

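The nut is seated on the stub (left, (130,125)) and the board is fully visible (right). Measuring the board.

Run:
```python
from h import *
a,i=load('w10'); g=a.min(2)
sub=np.zeros_like(g); sub[140:300,180:380]=g[140:300,180:380]
m=(sub>170).astype(np.uint8)
n,l,s,ce=cv2.connectedComponentsWithStats(m); C=[]
for k in range(1,n):
    if s[k,4]>200:
        cs=cv2.findContours((l==k).astype(np.uint8),0,2)[0][0]; r=cv2.minAreaRect(cs); P=np.array([onz(i,*q,14)[:2] for q in cv2.boxPoints(r)])
        print(s[k],r,P.mean(0),[round(np.linalg.norm(P[q]-P[q-1]),1) for q in range(4)]); C.append(P.mean(0))
C=np.array(C); C=C[np.argsort(C[:,0])]; v=C[1]-C[0]; print('board by lips',C.mean(0),np.linalg.norm(v),np.arctan2(v[1],v[0]))
h=a.astype(int); d=((h.max(2)-h.min(2)<25)&(h.max(2)<110)).astype(np.uint8); z=np.zeros_like(d); z[150:265,190:370]=d[150:265,190:370]
cs=max(cv2.findContours(z,0,2)[0],key=cv2.contourArea); r=cv2.minAreaRect(cs); P=np.array([onz(i,*q,8)[:2] for q in cv2.boxPoints(r)]); print(r,P.mean(0),[round(np.linalg.norm(P[q]-P[q-1]),1) for q in range(4)])
e=max([P[q]-P[q-1] for q in range(4)],key=np.linalg.norm); print(np.arctan(e[1]/e[0]))
# rack from w1
b,j=load('w1')
```

```text
[ 193  160   26   92 1456] ((205.11557006835938, 205.45440673828125), (16.52814483642578, 90.71967315673828), 6.76617431640625) [451.55009373 222.73608534] [np.float64(18.3), np.float64(101.4), np.float64(16.8), np.float64(101.5)]
[ 334  186   36   88 1351] ((351.29412841796875, 229.8235321044922), (15.522278785705566, 89.25309753417969), 14.03624439239502) [609.53898099 195.85508485] [np.float64(18.0), np.float64(101.6), np.float64(16.6), np.float64(102.0)]
board by lips [530.54453736 209.2955851 ] 160.25940435764676 -0.16853096577677526
((278.54052734375, 215.25677490234375), (137.2731475830078, 87.46026611328125), 9.462322235107422) [530.80367383 210.25925298] [np.float64(157.0), np.float64(99.4), np.float64(145.0), np.float64(101.6)]
-0.1752448025784853
```

Board: centre (530.6, 209.5), yaw −0.17 rad, lip spacing 160.3 mm against 160 nominal. Back to the stack for the chock.

Call:
carry_out([
  {"x": -0.008, "y": -0.054, "z": 0, "ax": 0, "ay": 0, "az": -0.05, "hand": 1},
  {"x": -0.016, "y": -0.108, "z": 0, "ax": 0, "ay": 0, "az": -0.1, "hand": 1},
  {"x": -0.024, "y": -0.162, "z": 0, "ax": 0, "ay": 0, "az": -0.15, "hand": 1},
  {"x": -0.032, "y": -0.216, "z": 0, "ax": 0, "ay": 0, "az": -0.2, "hand": 1},
  {"x": -0.04, "y": -0.27, "z": 0, "ax": 0, "ay": 0, "az": -0.25, "hand": 1},
])

```text
time_s: 16.6
eef_pos: [491.6, -28.8, 201.4]
ee_rot: [0.434, 0.558, 0.434, -0.558]
force: [1.3, 0.4, -0.4]
grip_width: 1.003
```

Call:
carry_out([
  {"x": -0.008, "y": -0.054, "z": 0, "ax": 0, "ay": 0, "az": -0.05, "hand": 1},
  {"x": -0.016, "y": -0.108, "z": 0, "ax": 0, "ay": 0, "az": -0.1, "hand": 1},
  {"x": -0.024, "y": -0.162, "z": 0, "ax": 0, "ay": 0, "az": -0.15, "hand": 1},
  {"x": -0.032, "y": -0.216, "z": 0, "ax": 0, "ay": 0, "az": -0.2, "hand": 1},
  {"x": -0.04, "y": -0.27, "z": 0, "ax": 0, "ay": 0, "az": -0.22, "hand": 1},
])

```text
time_s: 17.23
eef_pos: [452.0, -299.1, 201.3]
ee_rot: [0.37, 0.603, 0.37, -0.602]
force: [1.3, 0.5, -0.1]
grip_width: 0.996
```

Call:
carry_out([
  {"x": -0.008, "y": -0.05, "z": 0, "ax": 0, "ay": 0, "az": 0, "hand": 1},
  {"x": -0.016, "y": -0.097, "z": 0, "ax": 0, "ay": 0, "az": 0, "hand": 1},
  {"x": -0.016, "y": -0.097, "z": 0, "ax": 0, "ay": 0, "az": 0, "hand": 1},
  {"x": -0.016, "y": -0.097, "z": 0, "ax": 0, "ay": 0, "az": 0, "hand": 1},
])

```text
time_s: 17.73
eef_pos: [436.5, -394.0, 201.1]
ee_rot: [0.37, 0.603, 0.37, -0.602]
force: [-0.4, -0.6, -0.1]
grip_width: 1.002
```

Run:
```python
from h import *
s=ctrl.sense();print(s['time_s'],s['eef_pos'],s['ee_rot'],s['joints'][5])
a,i=snap('wrist','w11'); print(proj(i,[436,-405,50]))
h=cv2.cvtColor(a,cv2.COLOR_BGR2HSV)
u,v=proj(i,[436,-405,50]).astype(int)
print(h[v-30:v+31:6,u],h[v,u-42:u+43:6])
print(h[v+5,u-70:u+71:5].tolist())
```

```text
17.725 [ 436.53414148 -393.95333158  201.11209346] [ 0.36998222  0.60252662  0.37045374 -0.60236107] -0.46473903766617825
[284.0199914  207.36070871]
[[  9  24 148]
 [ 13 113 145]
 [ 13 114 141]
 [ 21  90 253]
 [ 22  90 253]
 [ 20  99 251]
 [ 22  84 254]
 [ 22  85 254]
 [ 20  49 254]
 [ 10  66 192]
 [  9 143 153]] [[ 10   6 249]
 [  6   5 249]
 [ 20  98 251]
 [ 20  98 251]
 [ 21  95 251]
 [ 20  95 251]
 [ 21  93 251]
 [ 20  99 251]
 [ 20  97 251]
 [ 19  99 251]
 [ 20  97 251]
 [ 20  97 251]
 [ 20  99 251]
 [ 19  75 250]
 [  9   7 248]]
[[9, 138, 139], [10, 140, 142], [10, 140, 149], [8, 94, 155], [10, 6, 250], [12, 5, 249], [10, 6, 253], [13, 23, 252], [22, 89, 253], [21, 92, 253], [21, 90, 253], [21, 92, 253], [21, 92, 253], [21, 91, 253], [21, 93, 253], [20, 98, 251], [20, 97, 251], [20, 95, 251], [20, 97, 251], [21, 94, 251], [21, 95, 251], [21, 93, 251], [10, 6, 249], [15, 6, 249], [13, 7, 247], [5, 6, 247], [7, 63, 166], [10, 141, 141], [10, 140, 137]]
```

Run:
```python
from h import *
a,i=load('w11')
cv2.imwrite('pics/c11.png',cv2.resize(a[152:262,214:354],None,fx=5,fy=5,interpolation=cv2.INTER_CUBIC))
```

```text
(no output)
```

View pics/c11.png

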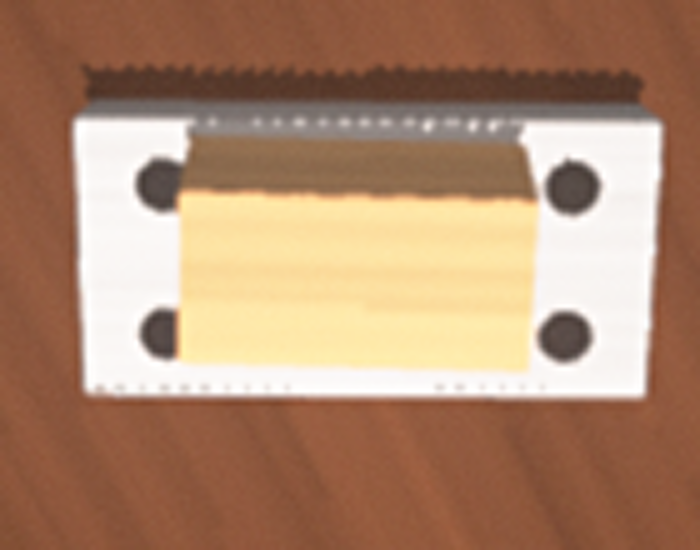

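Run:
```python
from h import *
a,i=load('w11')
P=lambda u,v,z: onz(i,214+(u+.5)/5-.5,152+(v+.5)/5-.5,z)[:2]
for n,z,q in [('chock',50,[(180,190),(178,361),(538,198),(530,371)]),('blk',22,[(75,118),(88,394),(663,122),(647,399)])]:
    c=np.array([P(*k,z) for k in q]); v=c[2]+c[3]-c[0]-c[1]; print(n,c.mean(0),np.arctan2(v[1],v[0]),np.linalg.norm(v)/2,np.linalg.norm(c[0]-c[1]),np.linalg.norm(c[2]-c[3]))
# rack: w1 & w2 images
b,j=load('w1'); h=cv2.cvtColor(b,cv2.COLOR_BGR2HSV)
for nm in('scene0','side0'):
    im,k=load(nm); hh=cv2.cvtColor(im,cv2.COLOR_BGR2HSV)
    m=((hh[...,0]>18)&(hh[...,0]<35)&(hh[...,1]>60)&(hh[...,2]>190)).astype(np.uint8)
    u,v=proj(k,[551,-195,8]).astype(int); z=np.zeros_like(m); z[v-45:v+45,u-45:u+45]=m[v-45:v+45,u-45:u+45]
    cs=max(cv2.findContours(z,0,2)[0],key=cv2.contourArea); hull=cv2.convexHull(cs)
    ap=cv2.approxPolyDP(hull,4,True)[:,0]; print(nm,[(list(p),onz(k,*p,8)[:2].round(1)) for p in ap])
```

```text
chock [ 436.53740116 -405.83613811] -0.4931881620234799 67.7773985387968 33.8380044597493 34.311257563562116
blk [ 437.50398884 -410.28733646] -0.4749740890688605 119.37952600922634 59.37613872445061 59.656099977988404
scene0 [([np.int32(270), np.int32(226)], array([ 481.9, -142.4])), ([np.int32(270), np.int32(266)], array([ 645.8, -148.4])), ([np.int32(234), np.int32(265)], array([ 634.1, -264.1]))]
side0 [([np.int32(337), np.int32(246)], array([ 645.1, -153.8])), ([np.int32(341), np.int32(278)], array([ 633.6, -266.2])), ([np.int32(280), np.int32(278)], array([ 471. , -249.7])), ([np.int32(280), np.int32(272)], array([ 473. , -229.8])), ([np.int32(312), np.int32(245)], array([ 574.3, -142.7]))]
```

Chock measured at (436.5, −405.8), angle −0.493 rad, size 67.8×34 as specified. Gripping it by its upright ends.

Call:
carry_out([
  {"x": 0.0005, "y": -0.011, "z": -0.05, "ax": 0, "ay": 0, "az": -0.022, "hand": 1},
  {"x": 0.0005, "y": -0.011, "z": -0.1, "ax": 0, "ay": 0, "az": -0.022, "hand": 1},
  {"x": 0.0005, "y": -0.011, "z": -0.14, "ax": 0, "ay": 0, "az": -0.022, "hand": 1},
  {"x": 0.0005, "y": -0.011, "z": -0.165, "ax": 0, "ay": 0, "az": -0.022, "hand": 1},
  {"x": 0.0005, "y": -0.011, "z": -0.176, "ax": 0, "ay": 0, "az": -0.022, "hand": 1},
], grip_force=40)

```text
time_s: 18.4
eef_pos: [436.9, -404.5, 24.4]
ee_rot: [-0.363, -0.606, -0.364, 0.606]
force: [1.2, 0.2, -0.6]
grip_width: 0.997
```

Call:
carry_out([
  {"x": 0, "y": 0, "z": 0, "ax": 0, "ay": 0, "az": 0, "hand": 0.8},
  {"x": 0, "y": 0, "z": 0, "ax": 0, "ay": 0, "az": 0, "hand": -1},
  {"x": 0, "y": 0, "z": 0, "ax": 0, "ay": 0, "az": 0, "hand": -1},
  {"x": 0, "y": 0, "z": 0, "ax": 0, "ay": 0, "az": 0, "hand": -1},
  {"x": 0, "y": 0, "z": 0, "ax": 0, "ay": 0, "az": 0, "hand": -1},
])

```text
time_s: 19.02
eef_pos: [437.1, -406.4, 26.7]
ee_rot: [0.364, 0.607, 0.362, -0.607]
force: [0.9, 1.2, 6.1]
grip_width: 0.781
```

Call:
carry_out([
  {"x": 0, "y": 0, "z": 0.005, "ax": 0, "ay": 0, "az": 0, "hand": -1},
  {"x": 0, "y": 0, "z": 0.04, "ax": 0, "ay": 0, "az": 0, "hand": -1},
  {"x": 0, "y": 0, "z": 0.09, "ax": 0, "ay": 0, "az": 0, "hand": -1},
  {"x": 0, "y": 0, "z": 0.14, "ax": 0, "ay": 0, "az": 0, "hand": -1},
  {"x": 0, "y": 0, "z": 0.175, "ax": 0, "ay": 0, "az": 0, "hand": -1},
])

```text
time_s: 19.65
eef_pos: [436.5, -406.2, 203.1]
ee_rot: [0.364, 0.607, 0.362, -0.607]
force: [-0.4, 0.2, -1.3]
grip_width: 0.784
```

Chock held. Turning it square to the rack with the camera on the bar side, so the gap will be visible.

Call:
carry_out([
  {"x": 0.01, "y": 0.01, "z": 0, "ax": 0, "ay": 0, "az": 0.18, "hand": -1},
  {"x": 0.03, "y": 0.03, "z": 0, "ax": 0, "ay": 0, "az": 0.36, "hand": -1},
  {"x": 0.05, "y": 0.05, "z": 0, "ax": 0, "ay": 0, "az": 0.54, "hand": -1},
  {"x": 0.07, "y": 0.07, "z": 0, "ax": 0, "ay": 0, "az": 0.72, "hand": -1},
  {"x": 0.09, "y": 0.1, "z": 0, "ax": 0, "ay": 0, "az": 0.9, "hand": -1},
])

```text
time_s: 20.27
eef_pos: [526.8, -305.6, 200.4]
ee_rot: [0.592, 0.387, 0.592, -0.387]
force: [-0.1, -0.5, -0.6]
grip_width: 0.785
```

Call:
carry_out([
  {"x": 0.02, "y": 0.02, "z": 0, "ax": 0, "ay": 0, "az": 0.18, "hand": -1},
  {"x": 0.04, "y": 0.04, "z": 0, "ax": 0, "ay": 0, "az": 0.36, "hand": -1},
  {"x": 0.06, "y": 0.06, "z": 0, "ax": 0, "ay": 0, "az": 0.54, "hand": -1},
  {"x": 0.078, "y": 0.08, "z": 0, "ax": 0, "ay": 0, "az": 0.72, "hand": -1},
  {"x": 0.078, "y": 0.101, "z": 0, "ax": 0, "ay": 0, "az": 0.9, "hand": -1},
])

```text
time_s: 20.9
eef_pos: [605.1, -204.2, 200.0]
ee_rot: [0.701, 0.09, 0.701, -0.09]
force: [-0.6, 0.8, -0.7]
grip_width: 0.786
```

Call:
carry_out([
  {"x": 0, "y": 0, "z": 0, "ax": 0, "ay": 0, "az": 0.166, "hand": -1},
  {"x": 0, "y": 0, "z": 0, "ax": 0, "ay": 0, "az": 0.166, "hand": -1},
  {"x": 0, "y": 0, "z": 0, "ax": 0, "ay": 0, "az": 0.166, "hand": -1},
  {"x": 0, "y": 0, "z": 0, "ax": 0, "ay": 0, "az": 0.166, "hand": -1},
])

```text
time_s: 21.4
eef_pos: [604.4, -205.3, 200.3]
ee_rot: [0.706, 0.035, 0.706, -0.035]
force: [-0.3, 0.0, -1.1]
grip_width: 0.785
```

Run:
```python
from h import *
s=ctrl.sense();print(s['time_s'],s['eef_pos'],s['ee_rot'],s['joints'][5],s['grip_width'])
a,i=snap('wrist','w12'); print(proj(i,[545,-199,23]),proj(i,[460,-190,8]))
cv2.imwrite('pics/c12.png',cv2.resize(a[60:420,80:480],None,fx=2,fy=2,interpolation=cv2.INTER_CUBIC)[:600])
```

```text
21.4 [ 604.40343239 -205.28630428  200.31598379] [ 0.70622815  0.03499586  0.70625222 -0.03499849] -1.9824055953824957 0.7851650083596112
[280.25124928 131.2608632 ] [280.99506862  37.01350882]
```

View pics/c12.png

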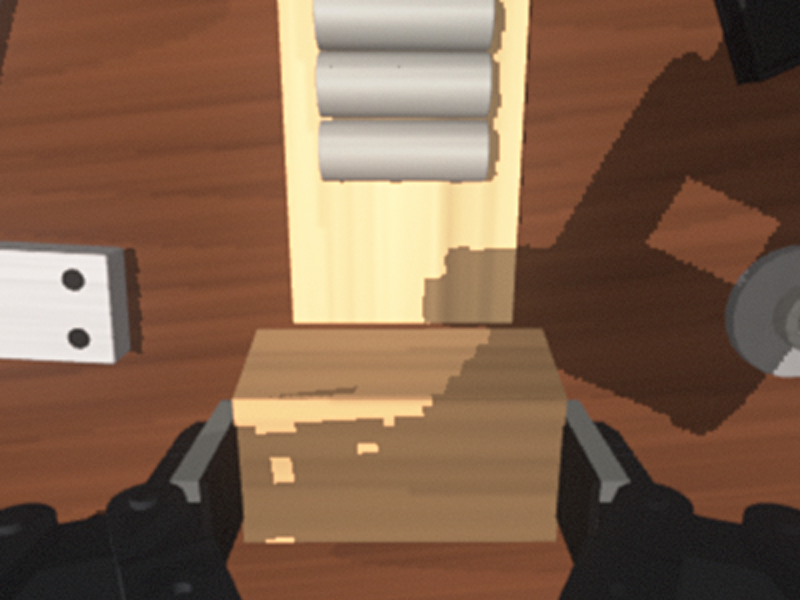

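Bars at rows 0–50, 50–116 and 120–181 of the crop are tight together. The end bar spans columns 320–490. Rack's open edge is at row 322, and the held chock is level at rows 330–542. Working out the placing.

Run:
```python
from h import *
a,i=load('w12')
px=lambda U,V:(80+(U+.5)/2-.5,60+(V+.5)/2-.5)
def bis(U,V1,V2,z):
    c,d1=ray(i,*px(U,V1));_,d2=ray(i,*px(U,V2)); d=d1/np.linalg.norm(d1)+d2/np.linalg.norm(d2)
    th=np.arccos(d1@d2/np.linalg.norm(d1)/np.linalg.norm(d2))/2; p=c+d*(z-c[2])/d[2]
    return p, np.linalg.norm(p-c)*np.sin(th)
g=cv2.cvtColor(a,cv2.COLOR_BGR2HSV)
# bar bottom silhouette by saturation transition in columns
for u in (250,265,280,295,310):
    col=g[60:160,u,1].astype(int); print(u,[k+60 for k in range(1,100) if (col[k]>60)!=(col[k-1]>60)])
L,rl=bis(321,119.5,181,23);R,rr=bis(489,119,181,23); print('axis L,R',L,R,'r',rl,rr,'mid',(L+R)/2,'len',np.linalg.norm(L-R))
P=lambda U,V,z:onz(i,*px(U,V),z)
e=[P(293,322,8),P(513,322,8)];print('rack +x edge',e,np.linalg.norm(e[1]-e[0]),'mid',(e[0]+e[1])/2)
s=[P(278,0,8),P(530,0,8)]; m0=(s[0]+s[1])/2;m1=(e[0]+e[1])/2; print('midline yaw',np.arctan2(*(m1-m0)[[1,0]]),'edge yaw',np.arctan2(*(e[0]-e[1])[[1,0]])+np.pi/2)
for dz in(3.3,4.7):
  zt=200.3-dz+28
  t=np.array([P(232,400,zt),P(567,400,zt),P(243,542,zt),P(557,542,zt)]);b=np.array([P(258,330,zt-28),P(545,330,zt-28)])
  print('chock top',t.mean(0),np.linalg.norm(t[0]-t[1]),np.linalg.norm(t[2]-t[3]),np.linalg.norm(t[0]-t[2]),'bot len',np.linalg.norm(b[0]-b[1]),'ang',np.arctan2(*(t[1]-t[0])[[1,0]]), 'botmid',b.mean(0))
```

```text
250 [118, 120, 150]
265 [119, 120, 150]
280 [119, 120, 150]
295 [119, 120, 150]
310 [119, 120, 151]
axis L,R [ 544.76374273 -238.13613282   23.        ] [ 552.61330122 -156.66171886   23.        ] r 14.550531621379708 14.67076251372268 mid [ 548.68852197 -197.39892584   23.        ] len 81.8516688749853
rack +x edge [array([ 634.87588128, -267.39631628,    8.        ]), array([ 646.68884025, -146.87012482,    8.        ])] 121.10371103599478 mid [ 640.78236076 -207.13322055    8.        ]
midline yaw -0.09881884529064155 edge yaw -0.09769950603657263
chock top [ 604.10704486 -205.63475079  225.        ] 67.51550517186173 67.90808275548375 33.4508921290887 bot len 69.20288924968645 ang 1.4729796962019241 botmid [ 582.06082196 -203.02547576  197.        ]
chock top [ 604.9473005  -205.71480748  223.6       ] 68.31414459868378 68.71136597391438 33.84658199689995 bot len 69.86487613850582 ang 1.4729796962019237 botmid [ 582.52943018 -203.06525616  195.6       ]
```

Rack yaw −0.098 rad, end bar at about (548.3, −197.7), so the chock centre goes to about (584.1, −201.2). I'll come down 5 mm short and then close in.

Call:
carry_out([
  {"x": -0.015, "y": 0.0033, "z": -0.04, "ax": 0, "ay": 0, "az": 0, "hand": -1},
  {"x": -0.015, "y": 0.0033, "z": -0.1, "ax": 0, "ay": 0, "az": 0, "hand": -1},
  {"x": -0.015, "y": 0.0033, "z": -0.15, "ax": 0, "ay": 0, "az": 0, "hand": -1},
  {"x": -0.015, "y": 0.0033, "z": -0.176, "ax": 0, "ay": 0, "az": 0, "hand": -1},
  {"x": -0.015, "y": 0.0033, "z": -0.185, "ax": 0, "ay": 0, "az": 0, "hand": -1},
])

```text
time_s: 22.08
eef_pos: [588.9, -201.5, 13.9]
ee_rot: [0.706, 0.035, 0.707, -0.034]
force: [-0.2, 0.2, -0.5]
grip_width: 0.784
```

Call:
carry_out([
  {"x": 0, "y": 0, "z": 0, "ax": 0, "ay": 0, "az": 0, "hand": -1},
  {"x": 0, "y": 0, "z": -0.001, "ax": 0, "ay": 0, "az": 0, "hand": -1},
  {"x": 0, "y": 0, "z": -0.0015, "ax": 0, "ay": 0, "az": 0, "hand": -1},
  {"x": 0, "y": 0, "z": -0.002, "ax": 0, "ay": 0, "az": 0, "hand": -1},
  {"x": 0, "y": 0, "z": -0.002, "ax": 0, "ay": 0, "az": 0, "hand": -1},
])

```text
time_s: 22.7
eef_pos: [589.6, -201.7, 13.5]
ee_rot: [0.706, 0.034, 0.706, -0.034]
force: [0.5, 0.4, -0.5]
grip_width: 0.786
```

Call:
carry_out([
  {"x": -0.002, "y": 0.0002, "z": -0.001, "ax": 0, "ay": 0, "az": 0, "hand": -1},
  {"x": -0.0035, "y": 0.0003, "z": -0.001, "ax": 0, "ay": 0, "az": 0, "hand": -1},
  {"x": -0.004, "y": 0.0004, "z": -0.001, "ax": 0, "ay": 0, "az": 0, "hand": -1},
  {"x": -0.004, "y": 0.0004, "z": -0.001, "ax": 0, "ay": 0, "az": 0, "hand": -1},
])

```text
time_s: 23.2
eef_pos: [585.9, -201.6, 12.8]
ee_rot: [0.707, 0.034, 0.706, -0.034]
force: [3.1, -1.1, 4.2]
grip_width: 0.787
```

Call:
carry_out([
  {"x": -0.0005, "y": 0, "z": 0, "ax": 0, "ay": 0, "az": 0, "hand": -1},
  {"x": -0.0005, "y": 0, "z": 0, "ax": 0, "ay": 0, "az": 0, "hand": -1},
])

```text
time_s: 23.45
eef_pos: [585.5, -201.5, 12.8]
ee_rot: [0.707, 0.034, 0.706, -0.034]
force: [2.6, -0.8, 5.4]
grip_width: 0.787
```

Call:
carry_out([
  {"x": -0.0005, "y": 0, "z": 0, "ax": 0, "ay": 0, "az": 0, "hand": -1},
  {"x": -0.0005, "y": 0, "z": 0, "ax": 0, "ay": 0, "az": 0, "hand": -1},
])

```text
time_s: 23.7
eef_pos: [585.0, -201.5, 12.8]
ee_rot: [0.707, 0.034, 0.706, -0.034]
force: [2.7, -0.1, 5.5]
grip_width: 0.783
```

Run:
```python
from h import *
F=[];X=[]
a,i=snap('wrist','w13'); s=ctrl.sense(); print(s['eef_pos'],s['force'])
g=cv2.cvtColor(a,cv2.COLOR_BGR2HSV)
for u in (240,270,300,320): print(u,[tuple(map(int,x)) for x in g[100:240:4,u]])
```

```text
[ 585.02112203 -201.50638887   12.80727955] [ 2.71989165 -0.49314989  4.16196737]
240 [(14, 19, 173), (19, 20, 180), (20, 21, 186), (19, 21, 199), (19, 21, 211), (21, 17, 211), (21, 19, 212), (22, 18, 215), (20, 18, 218), (21, 19, 217), (23, 19, 210), (23, 17, 200), (21, 19, 190), (20, 17, 180), (20, 18, 170), (21, 21, 159), (18, 21, 147), (23, 19, 110), (21, 19, 136), (21, 17, 148), (18, 18, 168), (18, 19, 179), (18, 18, 186), (19, 21, 199), (19, 20, 217), (21, 18, 221), (19, 19, 218), (19, 20, 214), (23, 20, 213), (16, 21, 207), (19, 20, 201), (18, 23, 196), (18, 23, 186), (18, 19, 172), (21, 21, 155)]
270 [(19, 17, 170), (21, 19, 178), (18, 18, 183), (21, 17, 195), (19, 19, 210), (16, 18, 209), (17, 20, 209), (20, 18, 212), (19, 16, 218), (17, 19, 215), (20, 18, 210), (21, 18, 202), (17, 18, 193), (23, 18, 181), (23, 18, 171), (21, 16, 157), (23, 14, 146), (17, 20, 112), (24, 19, 133), (22, 19, 148), (21, 20, 167), (16, 19, 176), (21, 18, 182), (20, 16, 194), (20, 18, 211), (24, 16, 219), (19, 19, 215), (18, 20, 212), (19, 20, 212), (18, 22, 208), (21, 20, 201), (18, 20, 194), (18
[... 400 characters left out ...]
 189), (19, 20, 208), (20, 18, 215), (20, 18, 210), (18, 20, 214), (19, 19, 212), (19, 21, 207), (17, 20, 201), (24, 19, 191), (19, 20, 183), (18, 19, 172), (16, 18, 156)]
320 [(16, 17, 168), (23, 18, 170), (18, 21, 183), (21, 17, 192), (21, 20, 207), (20, 18, 207), (20, 18, 208), (18, 18, 212), (19, 20, 216), (20, 22, 213), (21, 20, 207), (20, 19, 201), (19, 21, 194), (25, 18, 182), (18, 19, 173), (22, 17, 161), (16, 22, 148), (17, 20, 116), (20, 18, 126), (20, 17, 139), (20, 19, 163), (18, 15, 167), (17, 20, 179), (19, 19, 187), (22, 19, 204), (18, 18, 211), (20, 18, 208), (22, 18, 208), (21, 20, 213), (19, 21, 208), (17, 20, 200), (19, 21, 194), (21, 22, 186), (16, 20, 163), (26, 19, 95)]
```

The chock is on the rack (4–5 N up, about 2.7 N sliding friction). Creeping on until the bar is felt.

Call:
carry_out([
  {"x": -0.0005, "y": 0, "z": 0.0004, "ax": 0, "ay": 0, "az": 0, "hand": -1},
  {"x": -0.0005, "y": 0, "z": 0.0004, "ax": 0, "ay": 0, "az": 0, "hand": -1},
])

```text
time_s: 24.0
eef_pos: [584.1, -201.4, 12.8]
ee_rot: [0.706, 0.034, 0.706, -0.034]
force: [1.2, -1.3, 5.1]
grip_width: 0.785
```

Call:
carry_out([
  {"x": -0.0005, "y": 0, "z": 0, "ax": 0, "ay": 0, "az": 0, "hand": -1},
  {"x": -0.0005, "y": 0, "z": 0, "ax": 0, "ay": 0, "az": 0, "hand": -1},
])

```text
time_s: 24.25
eef_pos: [583.9, -201.4, 12.8]
ee_rot: [0.707, 0.034, 0.706, -0.034]
force: [5.2, 0.1, 2.2]
grip_width: 0.787
```

Call:
carry_out([
  {"x": -0.0005, "y": 0, "z": 0, "ax": 0, "ay": 0, "az": 0, "hand": -1},
  {"x": -0.0005, "y": 0, "z": 0, "ax": 0, "ay": 0, "az": 0, "hand": -1},
])

```text
time_s: 24.5
eef_pos: [583.8, -201.4, 12.8]
ee_rot: [0.707, 0.034, 0.705, -0.034]
force: [6.6, -0.4, 1.4]
grip_width: 0.783
```

Contact: Fx rose to 6.6 N and x stopped at 583.8, against 584.1 predicted. Relaxing the push, letting go and lifting.

Call:
carry_out([
  {"x": 0.0005, "y": 0, "z": 0, "ax": 0, "ay": 0, "az": 0, "hand": -1},
  {"x": 0.0005, "y": 0, "z": 0, "ax": 0, "ay": 0, "az": 0, "hand": 0.7},
  {"x": 0.0005, "y": 0, "z": 0, "ax": 0, "ay": 0, "az": 0, "hand": 0.9},
  {"x": 0.0005, "y": 0, "z": 0, "ax": 0, "ay": 0, "az": 0, "hand": 1},
  {"x": 0.0005, "y": 0, "z": 0, "ax": 0, "ay": 0, "az": 0, "hand": 1},
])

```text
time_s: 25.12
eef_pos: [583.3, -201.3, 12.5]
ee_rot: [0.706, 0.034, 0.706, -0.034]
force: [-0.7, 0.3, -0.3]
grip_width: 0.996
```

Call:
carry_out([
  {"x": 0.0005, "y": 0, "z": 0.02, "ax": 0, "ay": 0, "az": 0, "hand": 1},
  {"x": 0.0005, "y": 0, "z": 0.06, "ax": 0, "ay": 0, "az": 0, "hand": 1},
  {"x": 0.0005, "y": 0, "z": 0.12, "ax": 0, "ay": 0, "az": 0, "hand": 1},
  {"x": 0.01, "y": 0, "z": 0.175, "ax": 0, "ay": 0, "az": 0, "hand": 1},
  {"x": 0.02, "y": 0, "z": 0.188, "ax": 0, "ay": 0, "az": 0, "hand": 1},
])

```text
time_s: 25.75
eef_pos: [604.7, -201.8, 205.2]
ee_rot: [0.708, 0.033, 0.704, -0.035]
force: [-1.1, 0.2, -0.5]
grip_width: 1.0
```

Run:
```python
from h import *
snap('wrist','tmp'); s=ctrl.sense(); print(s['time_s'],s['eef_pos'])
a,i=snap('wrist','w14'); g=cv2.cvtColor(a,cv2.COLOR_BGR2HSV)
# chock top vs rack: dump transitions
u0,v0=proj(i,[584,-201,36]); b0=proj(i,[548.3,-197.7,38]); print(u0,v0,b0)
v=int(v0)
print('row sat',[int(x) for x in g[v,int(u0)-60:int(u0)+61:2,1]])
for c in(-25,0,25): print('col',[(int(x[1]),int(x[2])) for x in g[int(b0[1])-10:v+45:2,int(u0)+c]])
```

```text
25.8 [ 605.33462881 -201.68543239  204.71760555]
278.8189796359869 171.02903735421518 [278.68284474 133.42650377]
row sat [148, 149, 104, 68, 67, 64, 64, 65, 65, 71, 73, 76, 76, 97, 100, 102, 100, 101, 101, 100, 101, 100, 102, 99, 101, 101, 102, 99, 100, 100, 99, 98, 100, 97, 100, 98, 99, 101, 100, 100, 100, 101, 100, 100, 101, 100, 99, 106, 110, 108, 109, 83, 85, 80, 74, 73, 71, 69, 82, 156, 144]
col [(25, 195), (24, 209), (21, 222), (19, 223), (18, 224), (19, 226), (23, 223), (24, 214), (24, 201), (25, 190), (29, 177), (32, 161), (36, 133), (116, 170), (118, 183), (122, 217), (95, 253), (95, 252), (99, 251), (99, 251), (94, 252), (95, 252), (98, 251), (104, 248), (101, 250), (101, 249), (99, 251), (93, 253), (92, 253), (92, 253), (94, 253), (89, 253), (93, 255), (114, 220), (73, 254), (77, 253), (78, 252), (77, 252), (76, 252), (79, 252), (77, 252), (79, 252), (79, 252), (78, 252), (81, 252), (79, 252), (80, 252)]
col [(24, 190), (23, 200), (21, 219), (18, 222), (18, 223), (17, 227), (21, 221), (23, 213), (25, 203), (27, 191), (28, 176), (30, 164), (39, 139), (112, 173), (120, 181)
[... 199 characters left out ...]
3), (103, 242), (65, 255), (67, 254), (68, 254), (66, 254), (69, 254), (68, 254), (67, 254), (69, 254), (67, 254), (67, 254), (71, 254), (70, 254), (69, 254)]
col [(22, 182), (23, 199), (23, 215), (21, 217), (18, 223), (15, 226), (18, 222), (24, 215), (23, 201), (24, 190), (26, 178), (31, 166), (30, 137), (107, 171), (117, 181), (120, 191), (97, 253), (92, 252), (98, 250), (102, 249), (97, 251), (94, 252), (97, 251), (103, 248), (101, 250), (100, 250), (104, 248), (94, 252), (90, 253), (90, 253), (92, 253), (92, 253), (89, 254), (107, 231), (89, 246), (90, 246), (100, 242), (111, 145), (107, 153), (108, 153), (107, 153), (106, 151), (107, 150), (109, 152), (106, 152), (109, 150), (109, 148)]
```

The chock touches the bar along its whole length, with no rack showing between, and its top face is where predicted. On to the block.

Call:
carry_out([
  {"x": -0.033, "y": -0.042, "z": 0, "ax": 0, "ay": 0, "az": -0.08, "hand": 1},
  {"x": -0.066, "y": -0.084, "z": 0, "ax": 0, "ay": 0, "az": -0.16, "hand": 1},
  {"x": -0.1, "y": -0.125, "z": 0, "ax": 0, "ay": 0, "az": -0.24, "hand": 1},
  {"x": -0.133, "y": -0.167, "z": 0, "ax": 0, "ay": 0, "az": -0.32, "hand": 1},
  {"x": -0.166, "y": -0.209, "z": 0, "ax": 0, "ay": 0, "az": -0.378, "hand": 1},
])

```text
time_s: 26.48
eef_pos: [435.7, -411.0, 199.3]
ee_rot: [0.686, 0.168, 0.688, -0.166]
force: [0.5, -0.7, -0.5]
grip_width: 1.002
```

Call:
carry_out([
  {"x": 0, "y": 0, "z": 0, "ax": 0, "ay": 0, "az": 0, "hand": 1},
  {"x": 0, "y": 0, "z": 0, "ax": 0, "ay": 0, "az": 0, "hand": 1},
  {"x": 0, "y": 0, "z": 0, "ax": 0, "ay": 0, "az": 0, "hand": 1},
])

```text
time_s: 26.85
eef_pos: [438.2, -409.2, 200.3]
ee_rot: [0.687, 0.166, 0.688, -0.165]
force: [-0.1, -0.4, 0.3]
grip_width: 1.002
```

```bash
cat >> h.py <<'E'
def block(a,i,g0,z,thr=200):
    u,v=proj(i,[*g0,z]).astype(int); m=(a.min(2)>thr).astype(np.uint8)
    m=cv2.morphologyEx(m,cv2.MORPH_CLOSE,np.ones((15,15)))
    n,l,s,ce=cv2.connectedComponentsWithStats(m); k=l[v,u]
    cs=max(cv2.findContours((l==k).astype(np.uint8),0,2)[0],key=cv2.contourArea)
    W=np.array([onz(i,*p[0],z)[:2] for p in cs],np.float32); r=cv2.minAreaRect(W); b=cv2.boxPoints(r)
    e=max([b[q]-b[q-1] for q in range(4)],key=np.linalg.norm); print('block',r,'yaw',np.arctan(e[1]/e[0]),'px',s[k])
E
python3 - <<'E'
from h import *
s=ctrl.sense(); print(s['time_s'],s['eef_pos'],s['ee_rot'],s['joints'][5])
a,i=snap('wrist','w15'); block(a,i,(437.5,-410.2),22)
E
```

```text
26.85 [ 438.16232358 -409.17451301  200.29271869] [ 0.68725053  0.16586574  0.68761136 -0.16542636] -2.044408467985534
block ((436.91925048828125, -409.7670593261719), (58.882568359375, 118.25723266601562), 62.842445373535156) yaw -0.47398838 px [ 249  131   60  114 6024]
```

Call:
carry_out([
  {"x": 0, "y": 0, "z": -0.06, "ax": 0, "ay": 0, "az": 0, "hand": 1},
  {"x": 0, "y": 0, "z": -0.12, "ax": 0, "ay": 0, "az": 0, "hand": 1},
  {"x": 0, "y": 0, "z": -0.165, "ax": 0, "ay": 0, "az": 0, "hand": 1},
  {"x": 0, "y": 0, "z": -0.187, "ax": 0, "ay": 0, "az": 0, "hand": 1},
  {"x": 0, "y": 0, "z": -0.196, "ax": 0, "ay": 0, "az": 0, "hand": 1},
], grip_force=60)

```text
time_s: 27.52
eef_pos: [437.7, -409.3, 3.5]
ee_rot: [0.687, 0.166, 0.688, -0.165]
force: [1.0, -0.6, 0.7]
grip_width: 1.0
```

Call:
carry_out([
  {"x": 0, "y": 0, "z": 0, "ax": 0, "ay": 0, "az": 0, "hand": 0.7},
  {"x": 0, "y": 0, "z": 0, "ax": 0, "ay": 0, "az": 0, "hand": -1},
  {"x": 0, "y": 0, "z": 0, "ax": 0, "ay": 0, "az": 0, "hand": -1},
  {"x": 0, "y": 0, "z": 0, "ax": 0, "ay": 0, "az": 0, "hand": -1},
  {"x": 0, "y": 0, "z": 0, "ax": 0, "ay": 0, "az": 0, "hand": -1},
])

```text
time_s: 28.15
eef_pos: [438.2, -410.8, 6.4]
ee_rot: [0.688, 0.166, 0.687, -0.167]
force: [-0.6, 1.9, 5.9]
grip_width: 0.685
```

Call:
carry_out([
  {"x": 0, "y": 0, "z": 0.005, "ax": 0, "ay": 0, "az": 0, "hand": -1},
  {"x": 0, "y": 0, "z": 0.04, "ax": 0, "ay": 0, "az": 0, "hand": -1},
  {"x": 0, "y": 0, "z": 0.09, "ax": 0, "ay": 0, "az": 0, "hand": -1},
  {"x": 0, "y": 0, "z": 0.14, "ax": 0, "ay": 0, "az": 0, "hand": -1},
  {"x": 0, "y": 0, "z": 0.196, "ax": 0, "ay": 0, "az": 0, "hand": -1},
])

```text
time_s: 28.78
eef_pos: [437.0, -409.7, 202.0]
ee_rot: [0.687, 0.167, 0.688, -0.166]
force: [1.1, -1.3, -4.4]
grip_width: 0.682
```

Block held, weight about 4.4 N. Carrying it to the board.

Call:
carry_out([
  {"x": 0.008, "y": 0.052, "z": 0, "ax": 0, "ay": 0, "az": 0.03, "hand": -1},
  {"x": 0.016, "y": 0.104, "z": 0, "ax": 0, "ay": 0, "az": 0.06, "hand": -1},
  {"x": 0.024, "y": 0.156, "z": 0, "ax": 0, "ay": 0, "az": 0.09, "hand": -1},
  {"x": 0.032, "y": 0.208, "z": 0, "ax": 0, "ay": 0, "az": 0.12, "hand": -1},
  {"x": 0.04, "y": 0.26, "z": 0, "ax": 0, "ay": 0, "az": 0.15, "hand": -1},
])

```text
time_s: 29.4
eef_pos: [477.2, -148.5, 200.8]
ee_rot: [0.698, 0.114, 0.698, -0.114]
force: [1.3, 0.3, -4.3]
grip_width: 0.681
```

Call:
carry_out([
  {"x": 0.008, "y": 0.052, "z": 0, "ax": 0, "ay": 0, "az": 0.03, "hand": -1},
  {"x": 0.016, "y": 0.104, "z": 0, "ax": 0, "ay": 0, "az": 0.06, "hand": -1},
  {"x": 0.024, "y": 0.156, "z": 0, "ax": 0, "ay": 0, "az": 0.09, "hand": -1},
  {"x": 0.032, "y": 0.208, "z": 0, "ax": 0, "ay": 0, "az": 0.12, "hand": -1},
  {"x": 0.04, "y": 0.26, "z": 0, "ax": 0, "ay": 0, "az": 0.15, "hand": -1},
])

```text
time_s: 30.02
eef_pos: [517.2, 111.4, 200.8]
ee_rot: [0.704, 0.061, 0.705, -0.061]
force: [0.7, -0.5, -3.6]
grip_width: 0.684
```

Call:
carry_out([
  {"x": 0.007, "y": 0.05, "z": 0, "ax": 0, "ay": 0, "az": 0.006, "hand": -1},
  {"x": 0.013, "y": 0.1, "z": 0, "ax": 0, "ay": 0, "az": 0.006, "hand": -1},
  {"x": 0.013, "y": 0.1, "z": 0, "ax": 0, "ay": 0, "az": 0.006, "hand": -1},
  {"x": 0.013, "y": 0.1, "z": 0, "ax": 0, "ay": 0, "az": 0.006, "hand": -1},
])

```text
time_s: 30.52
eef_pos: [530.2, 209.4, 200.5]
ee_rot: [0.704, 0.059, 0.705, -0.06]
force: [-0.3, -0.3, -3.5]
grip_width: 0.678
```

Run:
```python
from h import *
s=ctrl.sense(); print(s['time_s'],s['eef_pos'],s['ee_rot'],s['joints'][5],s['grip_width'])
a,i=snap('wrist','w16'); block(a,i,(530.5,209.7),218,150)
```

```text
30.525 [530.18862773 209.3860553  200.4879567 ] [ 0.70434753  0.05931067  0.70484827 -0.0597136 ] -1.2313365262939056 0.678045757017427
block ((519.9002685546875, 206.47361755371094), (66.84471130371094, 105.73568725585938), 80.43182373046875) yaw -0.16699612 px [  193   143   163   227 28951]
```

Call:
carry_out([
  {"x": 0, "y": 0, "z": -0.06, "ax": 0, "ay": 0, "az": 0, "hand": -1},
  {"x": 0, "y": 0, "z": -0.12, "ax": 0, "ay": 0, "az": 0, "hand": -1},
  {"x": 0, "y": 0, "z": -0.16, "ax": 0, "ay": 0, "az": 0, "hand": -1},
  {"x": 0, "y": 0, "z": -0.178, "ax": 0, "ay": 0, "az": 0, "hand": -1},
  {"x": 0, "y": 0, "z": -0.184, "ax": 0, "ay": 0, "az": 0, "hand": -1},
])

```text
time_s: 31.2
eef_pos: [530.9, 209.2, 16.9]
ee_rot: [0.705, 0.06, 0.704, -0.06]
force: [0.6, 0.9, -4.0]
grip_width: 0.677
```

Call:
carry_out([
  {"x": 0, "y": 0, "z": -0.001, "ax": 0, "ay": 0, "az": 0, "hand": -1},
  {"x": 0, "y": 0, "z": -0.002, "ax": 0, "ay": 0, "az": 0, "hand": -1},
  {"x": 0, "y": 0, "z": -0.002, "ax": 0, "ay": 0, "az": 0, "hand": -1},
])

```text
time_s: 31.58
eef_pos: [530.9, 209.8, 15.5]
ee_rot: [0.705, 0.06, 0.704, -0.059]
force: [0.0, -0.0, -4.4]
grip_width: 0.681
```

Call:
carry_out([
  {"x": 0, "y": 0, "z": -0.001, "ax": 0, "ay": 0, "az": 0, "hand": -1},
  {"x": 0, "y": 0, "z": -0.001, "ax": 0, "ay": 0, "az": 0, "hand": -1},
])

```text
time_s: 31.82
eef_pos: [530.8, 209.8, 14.4]
ee_rot: [0.705, 0.06, 0.704, -0.059]
force: [-2.0, -0.3, 4.2]
grip_width: 0.679
```

Touched down, with Fz going from −4.4 to +4.2 N. Releasing, lifting, and checking everything.

Call:
carry_out([
  {"x": 0, "y": 0, "z": 0, "ax": 0, "ay": 0, "az": 0, "hand": 0.5},
  {"x": 0, "y": 0, "z": 0, "ax": 0, "ay": 0, "az": 0, "hand": 0.8},
  {"x": 0, "y": 0, "z": 0, "ax": 0, "ay": 0, "az": 0, "hand": 1},
  {"x": 0, "y": 0, "z": 0, "ax": 0, "ay": 0, "az": 0, "hand": 1},
  {"x": 0, "y": 0, "z": 0.02, "ax": 0, "ay": 0, "az": 0, "hand": 1},
])

```text
time_s: 32.45
eef_pos: [529.7, 209.5, 32.8]
ee_rot: [0.704, 0.059, 0.706, -0.06]
force: [0.2, -0.6, 0.2]
grip_width: 0.997
```

Call:
carry_out([
  {"x": 0, "y": 0, "z": 0.06, "ax": 0, "ay": 0, "az": 0, "hand": 1},
  {"x": 0, "y": 0, "z": 0.12, "ax": 0, "ay": 0, "az": 0, "hand": 1},
  {"x": 0.025, "y": 0, "z": 0.17, "ax": 0, "ay": 0, "az": 0, "hand": 1},
  {"x": 0.025, "y": 0, "z": 0.17, "ax": 0, "ay": 0, "az": 0, "hand": 1},
  {"x": 0.025, "y": 0, "z": 0.17, "ax": 0, "ay": 0, "az": 0, "hand": 1},
])

```text
time_s: 33.08
eef_pos: [554.9, 209.6, 202.6]
ee_rot: [0.704, 0.059, 0.705, -0.06]
force: [-0.0, -0.3, -0.4]
grip_width: 0.999
```

Run:
```python
from h import *
s=ctrl.sense(); print(s['time_s'],s['eef_pos'],s['grip_width'])
a,i=snap('wrist','w17')
S,k=snap('scene','s17'); D,d=snap('side','d17')
A=cv2.resize(a[40:320,100:460],(450,350))
C=cv2.resize(D[225:295,255:365],(350,223),interpolation=cv2.INTER_CUBIC)
B=cv2.resize(S[190:290,170:450],(600,214),interpolation=cv2.INTER_CUBIC)
m=np.zeros((570,800,3),np.uint8); m[:350,:450]=A; m[:223,450:]=C; m[355:569,:600]=B; cv2.imwrite('pics/m17.png',m)
```

```text
33.075 [554.93083482 209.59434079 202.6045793 ] 0.9992304288272092
```

View pics/m17.png

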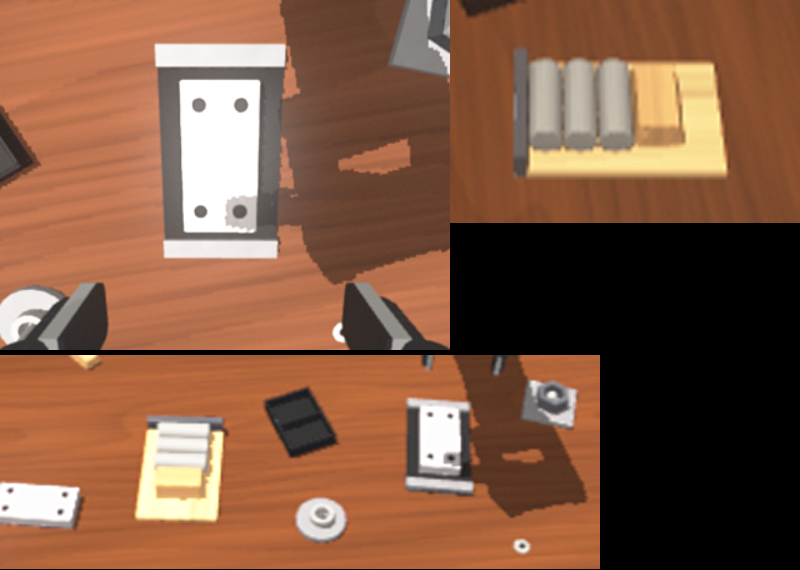

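The block lies between the lips. One numeric check of its centring in the same picture.

Run:
```python
from h import *
a,i=load('w17'); P=lambda U,V,z:onz(i,100+(U+.5)/1.25-.5,40+(V+.5)/1.25-.5,z)[:2]
d=np.array([P(*q,30) for q in[(199,105),(241,105),(201,212),(240,212)]]);v=d[2]+d[3]-d[0]-d[1];print('blk',d.mean(0),np.arctan2(v[1],v[0]))
c=np.array([P(*q,30) for q in[(180,80),(260,80),(182,232),(257,232)]]);v=c[2]+c[3]-c[0]-c[1];print('blkc',c.mean(0),np.arctan2(v[1],v[0]))
o=np.array([P(*q,14) for q in[(155,44),(286,44),(164,257.5),(277,257.5)]]);v=o[2]+o[3]-o[0]-o[1];print('board',o.mean(0),np.arctan2(v[1],v[0]),np.linalg.norm(v)/2)
m=(a.min(2)>170).astype(np.uint8); n,l,s,ce=cv2.connectedComponentsWithStats(m)
for k in range(1,n):
    if s[k,4]>600:
        b=cv2.boxPoints(cv2.minAreaRect(cv2.findContours((l==k).astype(np.uint8),0,2)[0][0])); print(s[k],[np.mean([onz(i,*q,z)[:2] for q in b],0).round(1) for z in(14,30)])
s=ctrl.sense();print(s['time_s'],s['force'])
```

```text
blk [529.99183145 210.0312982 ] -0.16554461529331577
blkc [529.55869998 209.68697427] -0.17386240642029172
board [530.84040129 209.92881143] -0.1700425118928709 176.19582970677206
[ 441    1   80   55 1549] [array([435.7, 418.1]), array([438.1, 408.6])]
[ 443   68   61   39 1049] [array([488.1, 412.1]), array([487.9, 402.9])]
[ 224   75  104   18 1868] [array([451.3, 222.8]), array([452.9, 222.7])]
[ 243  104   65  122 7110] [array([531.5, 208.4]), array([529.2, 209.1])]
[ 231  232   91   15 1281] [array([609.6, 196.1]), array([603.5, 197.3])]
[  97  272   50   43 1137] [array([639.5,   3.7]), array([632. ,  14.1])]
33.225 [ 0.01640654  0.54570751 -0.64628081]
```

Block centre is (529.6–530.0, 209.9) and board centre is (530.6, 209.7). That is within 1 mm, and the yaw agrees within 0.005 rad. Handing in.

```bash
python3 -c "
from rig import finish_job; print(finish_job())"
```

```text
the job is handed in; nothing more can be done
None
```

I took the stack apart in about 33 s of robot time, set each piece in its place and handed the job in. I worked from the top down: ring, nut, chock, block. The chock had to come off before the block because it sat on top of it. The gripper was open and clear of everything at hand-in.

- **Ring and nut:** the pictures show the ring lying on the round foot around the pin, and the nut down over the stub on the square foot.
- **Chock:** I slid it along the rack until it touched the end bar, where the sideways force rose to about 6.6 N. It stopped at x = 583.8 mm, against a predicted 584.1. No gap shows along its length, it is centred to about 1 mm, and the bars are still against the stop.
- **Block:** it lies between the lips about 1 mm or less from the board's centre, and its angle matches to about 0.005 rad.
- **Tray:** I never touched it, and it looks unmoved.

**Disagreements:**
- Early positions from the overview cameras were up to about 15 mm off, so I used close wrist-camera views instead.
- One automatic measurement of the block's centre while it was in the gripper was spoiled by the fingers in view, so I ignored its position.

No check failed.

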